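# Put the freshly bound sketchbooks in the pressing stand

### The job

Press the freshly bound sketchbooks: pile all the sketchbooks on the table squarely on the cork pad of the pulled-out bed, in any order and either cover up, edges flush with the pad and with one another, and lay the wooden pressing board squarely on top of them. Only when the pile is complete, push the bed fully home by its red post, and then swing the yellow gate bar fully closed in front of it. The pile must still be square at the end; leave the paint jar and the wire spool where they stand.

Things in the scene. Friction and masses are not known exactly. Their poses are not given: they have to be found in the camera images.
- book1: hardback pocket sketchbook, black covers, cream page edges, grey elastic band, 130 (its x) x 56 (its y) x 16 mm, about 0.12 kg (0.08 to 0.17), one rigid block; origin at the centre of the face that is below at the start, z up (turned over, that face is on top and z points down). 4 to 6 of the six books are there; absent ones read None
- book2: hardback pocket sketchbook, red covers, cream page edges, grey elastic band, 130 (its x) x 56 (its y) x 16 mm, about 0.12 kg (0.08 to 0.17), one rigid block; origin at the centre of the face that is below at the start, z up (turned over, that face is on top and z points down). 4 to 6 of the six books are there; absent ones read None
- book3: hardback pocket sketchbook, blue covers, cream page edges, grey elastic band, 130 (its x) x 56 (its y) x 16 mm, about 0.12 kg (0.08 to 0.17), one rigid block; origin at the centre of the face that is below at the start, z up (turned over, that face is on top and z points down). 4 to 6 of the six books are there; absent ones read None
- book4: hardback pocket sketchbook, green covers, cream page edges, grey elastic band, 130 (its x) x 56 (its y) x 16 mm, about 0.12 kg (0.08 to 0.17), one rigid block; origin at the centre of the face that is below at the start, z up (turned over, that face is on top and z points down). 4 to 6 of the six books are there; absent ones read None
- book5: hardback pocket sketchbook, orange covers, cream page edges, grey elastic band, 130 (its x) x 56 (its y) x 16 mm, about 0.12 kg (0.08 to 0.17), one rigid block; origin at the centre of the face that is below at the start, z up (turned over, that face is on top and z points down). 4 to 6 of the six books are there; absent ones read None
- book6: hardback pocket sketchbook, white covers, cream page edges, grey elastic band, 130 (its x) x 56 (its y) x 16 mm, about 0.12 kg (0.08 to 0.17), one rigid block; origin at the centre of the face that is below at the start, z up (turned over, that face is on top and z points down). 4 to 6 of the six books are there; absent ones read None
- board: pressing board: brown wooden slab 140 (its x) x 64 (its y) x 16 mm with a dark wooden grip bar 70 (x) x 24 (y) mm standing 30 mm above the middle of the slab (46 mm overall), 0.36 to 0.59 kg; origin at the centre of the underside
- bed (a joint): travel of the plywood bed of the pressing stand, m: 0 = pulled out towards the robot (loading), 0.080 = home against its end stop; starts at 0 to 0.02, slides with about 4 N of friction along the bed's own +x and stays where it is left
- bed_top (a point): centre of the top face of the bed, which moves with the bed; 25 mm above the table; x = the direction in which the bed slides home, z up. The bed is 150 (x) x 90 (y) mm; a cork pad of the size of a book (130 x 56 mm, 0.6 mm proud), centred here with its length along x, marks where the pile goes. Rails beside the bed are lower than its top
- bed_post (a point): top of the red push post of the bed: upright round post 18 mm in diameter, on a tongue 110 mm in front (-x) of the middle of the bed, top 64 mm and foot 23 mm above the table
- gate (a joint): angle of the yellow gate bar, rad: 0 = open, bar pointing along the stand's -x (towards the robot); 1.571 = closed at its end stop, bar pointing along the stand's +y, across the front of the tongue of the bed so that the bed cannot slide back; grows clockwise seen from above; starts at 0 to 0.3; light friction (0.05 N m), stays where it is left
- gate_pivot (a point): top of the gate bar on its upright hinge axis, 35 mm above the table; fixed on the stand 65 mm in front (-x) of and 70 mm to the right (-y) of the middle of the pulled-out bed (bed at 0)
- gate_knob (a point): top of the black upright knob of the gate bar: 18 mm in diameter, 80 mm from the hinge axis, top 61 mm above the table, bar's upper face 35 mm, bar's underside 25 mm; the bar is 14 mm wide and ends 15 mm past the knob
- spool: bystander beside the books: copper-coloured wire spool, 68 mm in diameter, 50 mm tall, origin under its centre
- jar: bystander among the books: paint jar with blue label and white cap, 62 mm in diameter, 60 mm tall, origin under its centre
Not all that is in view belongs to the job. Of the things shaped like the book4, the green one is meant.

How it is judged (in metres and radians):
On the way, in this order (a step that is already met when the one before it is completed fails the run):
1. every sketchbook and, on top of them, the pressing board piled squarely on the cork pad of the bed (x of book1 in the frame of bed_top between -0.008 and 0.008 m and y of book1 in the frame of bed_top between -0.008 and 0.008 m and angle between the x axis of each of book1, book2, book3, book4, book5, book6, board and the x axis of bed_top, either way round below 0.1 rad and (angle between book1's own z axis and vertical below 0.06 rad or angle between book1's own z axis and vertical above 3.08 rad) and linear speed of each of book1, book2, book3, book4, book5, book6, board below 0.03 m/s and x of book2 in the frame of bed_top between -0.008 and 0.008 m and y of book2 in the frame of bed_top between -0.008 and 0.008 m and (angle between book2's own z axis and vertical below 0.06 rad or angle between book2's own z axis and vertical above 3.08 rad) and x of book3 in the frame of bed_top between -0.008 and 0.008 m and y of book3 in the frame of bed_top between -0.008 and 0.008 m and (angle between book3's own z axis and vertical below 0.06 rad or angle between book3's own z axis and vertical above 3.08 rad) and x of book4 in the frame of bed_top between -0.008 and 0.008 m and y of book4 in the frame of bed_top between -0.008 and 0.008 m and (angle between book4's own z axis and vertical below 0.06 rad or angle between book4's own z axis and vertical above 3.08 rad) and x of book5 in the frame of bed_top between -0.008 and 0.008 m and y of book5 in the frame of bed_top between -0.008 and 0.008 m and (angle between book5's own z axis and vertical below 0.06 rad or angle between book5's own z axis and vertical above 3.08 rad) and x of book6 in the frame of bed_top between -0.008 and 0.008 m and y of book6 in the frame of bed_top between -0.008 and 0.008 m and (angle between book6's own z axis and vertical below 0.06 rad or angle between book6's own z axis and vertical above 3.08 rad) and x of board in the frame of bed_top between -0.008 and 0.008 m and y of board in the frame of bed_top between -0.008 and 0.008 m and angle between board's own z axis and vertical below 0.06 rad and z of each of book1, book2, book3, book4, book5, book6 in the frame of board below 0.01 m and z of board in the frame of bed_top above 0.04 m), for 0.3 s.
2. the bed pushed home (value of joint bed above 0.075 m), for 0.2 s.
3. the gate bar swung closed (value of joint gate above 1.45 rad), for 0.2 s.
At the end, for the whole second after the job is handed in: All books present and, above them, the board lie flat (0.06 rad) at rest in one pile, each centred on the cork pad within 8 mm along and 8 mm across and turned less than 0.10 rad from it; bed home (over 0.075 m), gate closed (over 1.45 rad) (all of step 1 and value of joint bed above 0.075 m and value of joint gate above 1.45 rad); the robot touches nothing.
It fails at once if the paint jar or the wire spool is shifted more than 6 cm or knocked over (distance of any of spool, jar from where it was at the start of the episode above 0.06 m or angle between any of spool, jar's own z axis and vertical above 0.6 rad).
Of book1, book2, book3, book4, book5, book6 only 4 to 6 are there at a start; the rules pass over those that are not, and their reading is None.
At some moment in a run one of board may be knocked a few centimetres aside while the robot is not near it.
Once in a run the grip may slacken for a moment while it holds something.
It also fails if it takes over 210 s, if anything falls off the work surface, if the arm or the gripper's body presses on something with over 40 N, if the wrist force passes 120 N, or if a joint passes its speed limit or range.

### The arm

A 6-joint arm with a two-finger parallel gripper is mounted at the origin on the work surface. World frame = base frame: x ahead of the robot, y to its left, z up, the work surface at z = 0. Lengths are in mm, angles in rad, forces in N, time in s.
With the tool pointing down it reaches from about 275 to 1000 mm from the base axis. Payload 8.4 kg.
Tool frame: the origin (TCP) lies between the finger pads; the fingertips stand 17 mm ahead of it and the grasp point (between the pads) lies 2 mm behind it; z points along the fingers, y is the line along which they close (so a half turn about z gives the same grasp; the last joint's range is limited). The gripper opens to 85 mm and grips with 20 to 120 N. Pads are 22 mm wide; open, the fingers measure 114 mm over their backs; the gripper's body (76 mm by 85 mm) begins 54 mm behind the grasp point. The pads swing forward as they close: fully open they stand 13 mm farther back than shut.
Start: joints at [-1.106, 0.353, 1.633, -0, 1.155, -0.002], TCP at [281.268, -558.136, 248.281] pointing down, gripper open.
Joint ranges: [-2.63, 2.63], [-0.92, 2.1], [0.06, 2.66], [-1.3, 4.44], [0, 2.69], [-3.02, 3.02]. Speed limits (rad/s): [2.22, 2.22, 2.79, 3.14, 3.14, 3.14].

### API

Orientations are given as [roll, pitch, yaw] about the fixed x, y, z axes, in that order (R = Rz(yaw) Ry(pitch) Rx(roll)).
In Python, from rig import sense, grab_frame, sign_off gives the robot as it stands. The module is installed in compiled form; this text tells all that it offers.
- The arm moves only by the tool send_rows, never from a script. Its argument "moves" is a list that holds one entry, the list of rows, each a list of 7 numbers: the shift along the world's x, y, z in m, then the turn, a rotation vector about the world's x, y, z in rad, then the opening, from -1 (shut) to 1 (fully open). In form: [[[dx, dy, dz, rx, ry, rz, jaw], ...]]. A call has 1 to 10 rows; each row shifts and turns the commanded pose from where the row before left it; what a row does not reach is not made up. A row lasts 1/10 s, in which the tool goes at most 50 mm and 8.59 degrees, less where a joint would pass 70% of its speed; a pose out of reach is approached as far as the arm can. A call with a gripper value outside its range is refused whole. The fingers move at their own pace and stop on an object; "grip_force" is the grip in N (left out, the last holds). Time passes only in rows, so rows that do not move let the fingers close. It gives the time, the measured TCP pose, the force, the opening and the grip force at its end, in the units of the state.
- sense(): the state, without advancing time (a new reading comes with each control period).
- grab_frame(name): name is "side" or "top" or "wrist"; returns a dict with "img" (400x640x3 uint8, red, green, blue), "mtx" (3x3 intrinsics, pixels), "dist" ([k1, k2, p1, p2, k3] as OpenCV has them; the pictures are not rectified), "rvec" (rotation vector, rad) and "tvec" (3), from world to camera coordinates, as OpenCV has them; the wrist camera has in their place "T_tool_cam" (4x4, takes a point from camera to tool coordinates, whose origin is the TCP and whose axes are the flange's). Camera axes: x right, y down, z forward; pixel columns grow to the right and rows downward; lengths in mm; the calibration is good to about 2 mm. A picture is of the moment at which its call begins: read the wrist's pose just before it. There is no depth.
- sign_off(): hands the job in; it is judged then, once.
The state is a dict: "clock": time; "qpos": joint angles; "qvel": joint speeds; "joint_efforts": joint torques, N m; "eef_pos": TCP position; "tcp_rot": TCP orientation; "contact_force": force on the tool from outside, world axes, zero at the start; "wrist_torque": the same for the moment, N m; "opening": opening from 0.0 (shut) to 1.0 (fully open); "grasp_force": force on a finger pad.
Only numpy, scipy, OpenCV 4.12 (cv2) and the standard library are available. Lean on these libraries where they do the work, as an engineer would, in place of code of your own. Each camera call takes 0.05 s, during which the arm holds its last target. There are 200 camera calls.

## Working session

There is one attempt and no reset: what is moved stays moved. The work goes in short steps, Python scripts to look and compute and a tool call to move; the robot and the scene stay as the last step left them, time stands still between calls to the robot, and variables do not carry over. Pictures are saved under pics/ and viewed, at most 14 in all, crops included, and the job is handed in when it is done.

Besides the shell and the picture viewer there is one more tool, called after "Emit:" as name(argument=value, ...), one argument or row to a line, values as JSON. send_rows: Moves the arm, as the interface text tells. Its arguments: {"type":"object","properties":{"moves":{"type":"array"},"grip_force":{"type":"number"}},"required":["moves"]}

```bash
mkdir -p pics; cat > h.py <<'E'
import numpy as np, cv2
from rig import sense, grab_frame, sign_off
from scipy.spatial.transform import Rotation as R
def shot(n,save=None):
    s=sense(); f=grab_frame(n)
    if save: cv2.imwrite('pics/'+save+'.png',f['img'][:,:,::-1])
    if n=='wrist':
        T=np.eye(4); rot=np.array(s['tcp_rot'])
        T[:3,:3]=R.from_euler('xyz',rot).as_matrix(); T[:3,3]=s['eef_pos']
        C=T@np.array(f['T_tool_cam']); f['R']=C[:3,:3]; f['c']=C[:3,3]
    else:
        Rm=cv2.Rodrigues(np.array(f['rvec'],float))[0]; f['R']=Rm.T; f['c']=-Rm.T@np.array(f['tvec'],float).ravel()
    return f
def rays(f,uv):
    p=cv2.undistortPoints(np.array(uv,float).reshape(-1,1,2),np.array(f['mtx']),np.array(f['dist'])).reshape(-1,2)
    return np.c_[p,np.ones(len(p))]@f['R'].T
def plane(f,uv,z):
    d=rays(f,uv); return f['c']+d*((z-f['c'][2])/d[:,2])[:,None]
def proj(f,P):
    r=cv2.Rodrigues(f['R'].T)[0]; t=-f['R'].T@f['c']
    return cv2.projectPoints(np.array(P,float).reshape(-1,3),r,t,np.array(f['mtx']),np.array(f['dist']))[0].reshape(-1,2)
def tri(f1,u1,f2,u2):
    a=rays(f1,[u1])[0];b=rays(f2,[u2])[0]
    k=np.linalg.lstsq(np.c_[a,-b],f2['c']-f1['c'],rcond=None)[0]
    p=f1['c']+a*k[0];q=f2['c']+b*k[1]; return (p+q)/2,np.linalg.norm(p-q)
E
python3 - <<'E'
from h import *
print(sense())
for n in('top','side','wrist'):
    f=shot(n,n+'0'); print(n,f['c'].round(),f['R'][:,2].round(2),np.array(f['mtx']).round(0).tolist(), np.array(f['dist']).round(3))
    if n=='wrist': print(np.array(f['T_tool_cam']).round(2))
E
```

```text
{'clock': 0.0, 'qpos': array([-1.10639156e+00,  3.53622587e-01,  1.63411575e+00,  4.42690057e-05,
        1.15520024e+00, -2.41999772e-03]), 'qvel': array([-0.0003332 ,  0.00023707,  0.00047515, -0.00161581, -0.00098981,
        0.00099533]), 'joint_efforts': array([-3.73067640e-03, -6.05265856e+01, -3.42070198e+01, -1.21592534e-04,
        9.34201613e-03,  3.44834689e-05]), 'eef_pos': array([ 281.0863671 , -557.73172812,  247.5854945 ]), 'tcp_rot': array([-3.14024683e+00, -4.37335666e-05,  4.66806834e-01]), 'contact_force': array([-0.49471039, -0.75890289, -0.05417003]), 'wrist_torque': array([0.01198485, 0.01348016, 0.0472789 ]), 'grasp_force': 0.0, 'opening': 1.000324817118073}
top [ 146.  -79. 1575.] [ 0.21 -0.   -0.98] [[511.0, 0.0, 319.0], [0.0, 511.0, 195.0], [0.0, 0.0, 1.0]] [-0.055  0.     0.     0.     0.   ]
side [  416. -1068.  1061.] [ 0.04  0.7  -0.72] [[481.0, 0.0, 315.0], [0.0, 481.0, 192.0], [0.0, 0.0, 1.0]] [-0.078  0.     0.     0.     0.   ]
wrist [ 341. -528.  374.] [-0.24 -0.12 -0.96] [[290.0, 0.0, 318.0], [0.0, 290.0, 196.0], [0.0, 0.0, 1.0]] [-0.051  0.     0.     0.     0.   ]
[[-0.0000e+00 -9.6000e-01 -2.6000e-01  6.7200e+01]
 [ 1.0000e+00 -0.0000e+00  0.0000e+00 -4.0000e-02]
 [-0.0000e+00 -2.6000e-01  9.6000e-01 -1.2622e+02]
 [ 0.0000e+00  0.0000e+00  0.0000e+00  1.0000e+00]]
```

View pics/top0.png

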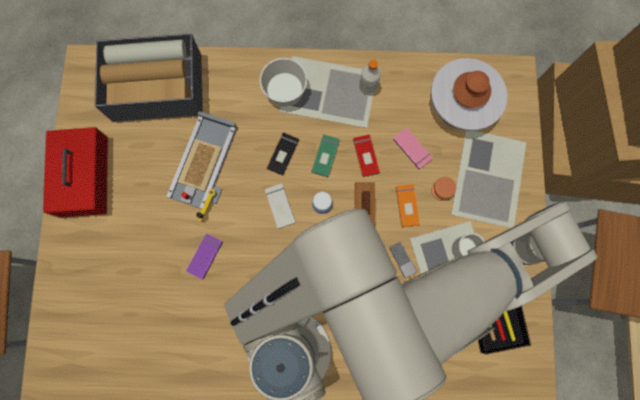

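View pics/side0.png

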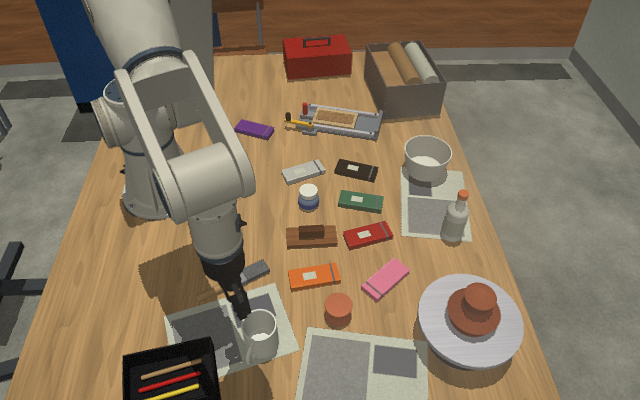

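```bash
python3 - <<'E'
from h import *
f=shot('top')
for n,u in dict(stand=(203,160),post=(185,196),knob=(211,191),gate=(203,217),black=(283,154),green=(325,156),red=(367,155),orange=(407,205),white=(280,206),board=(365,200),jar=(322,202),spool=(444,187),pink=(412,148),purple=(204,256)).items(): print(n,plane(f,[u],16)[0].round())
E
```

```text
stand [578. 291.  16.]
post [460. 339.  16.]
knob [478. 258.  16.]
gate [395. 277.  16.]
black [605.  38.  16.]
green [602. -96.  16.]
red [ 609. -229.   16.]
orange [ 451. -355.   16.]
white [437.  40.  16.]
board [ 463. -224.   16.]
jar [453. -90.  16.]
spool [ 511. -473.   16.]
pink [ 636. -373.   16.]
purple [275. 266.  16.]
```

Emit:
send_rows(
  moves=[
    [[0.02, 0.036, 0.018, 0, 0, -0.047, 1], [0.02, 0.036, 0.018, 0, 0, -0.047, 1], [0.02, 0.036, 0.018, 0, 0, -0.047, 1], [0.02, 0.036, 0.018, 0, 0, -0.047, 1], [0.02, 0.036, 0.018, 0, 0, -0.047, 1], [0.02, 0.036, 0.018, 0, 0, -0.047, 1], [0.02, 0.036, 0.018, 0, 0, -0.047, 1], [0.02, 0.036, 0.018, 0, 0, -0.047, 1], [0.02, 0.036, 0.018, 0, 0, -0.047, 1], [0.02, 0.036, 0.018, 0, 0, -0.044, 1]],
  ],
)

```text
clock: 1.2
eef_pos: [481.7, -196.5, 429.1]
tcp_rot: [3.142, -0.0, -0.002]
contact_force: [1.0, -0.2, -0.2]
opening: 1.001
grasp_force: 0.0
```

```bash
python3 - <<'E'
from h import *
s=sense();print(s['clock'],s['eef_pos'],s['tcp_rot'])
import pickle; pickle.dump(shot('wrist','w1'),open('w1.pkl','wb'))
E
```

```text
1.2 [ 481.65214798 -196.47865094  429.05965654] [ 3.14152024e+00 -1.25357954e-04 -2.17228735e-03]
```

Emit:
send_rows(
  moves=[
    [[0.005, 0.036, 0, 0, 0, 0, 1], [0.005, 0.036, 0, 0, 0, 0, 1], [0.005, 0.036, 0, 0, 0, 0, 1], [0.005, 0.036, 0, 0, 0, 0, 1], [0.005, 0.036, 0, 0, 0, 0, 1], [0.005, 0.036, 0, 0, 0, 0, 1], [0.005, 0.036, 0, 0, 0, 0, 1], [0.005, 0.036, 0, 0, 0, 0, 1], [0, 0, 0, 0, 0, 0, 1]],
  ],
)

```text
clock: 2.15
eef_pos: [521.4, 93.3, 427.9]
tcp_rot: [-3.14, 0.0, 0.003]
contact_force: [0.0, -0.4, 0.2]
opening: 1.0
grasp_force: 0.0
```

```bash
python3 - <<'E'
from h import *
s=sense();print(s['clock'],s['eef_pos'],s['tcp_rot'])
import pickle; pickle.dump(shot('wrist','w2'),open('w2.pkl','wb'))
pickle.dump(shot('top','t2'),open('t2.pkl','wb'))
E
```

```text
2.15 [521.40536457  93.31781997 427.8746566 ] [-3.14023475e+00  4.99975381e-04  3.19855511e-03]
```

View pics/w1.png

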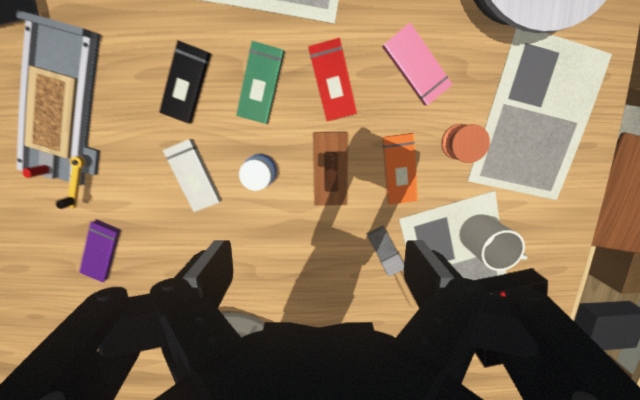

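View pics/w2.png

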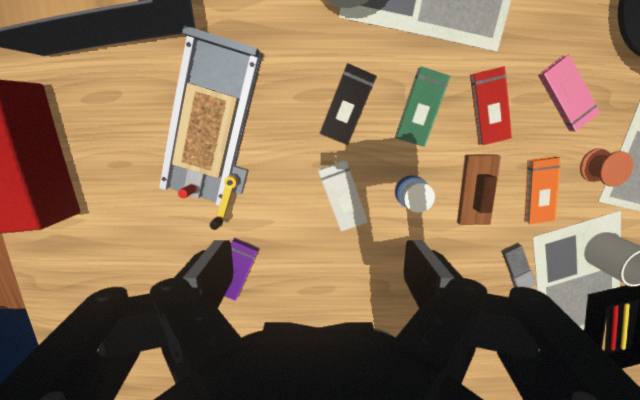

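```bash
cat >> h.py <<'E'
RNG={'black':((0,0,0),(180,110,62)),'green':((70,70,40),(95,255,200)),'red':((0,190,70),(5,255,255)),'red2':((174,190,70),(180,255,255)),'orange':((7,200,90),(14,255,255)),
 'white':((0,0,115),(180,40,255)),'board':((5,80,30),(14,190,140)),'cork':((8,60,60),(18,190,190)),'yellow':((20,170,90),(32,255,255))}
def comp(f,col,seed,rad):
    h=cv2.cvtColor(f['img'],cv2.COLOR_RGB2HSV); m=cv2.inRange(h,*map(np.array,RNG[col]))
    if col=='red': m|=cv2.inRange(h,*map(np.array,RNG['red2']))
    w=np.zeros_like(m); cv2.circle(w,tuple(map(int,seed)),rad,255,-1); m&=w
    m=cv2.morphologyEx(m,cv2.MORPH_OPEN,np.ones((2,2),np.uint8)); m=cv2.morphologyEx(m,cv2.MORPH_CLOSE,np.ones((7,7),np.uint8))
    n,l,st,_=cv2.connectedComponentsWithStats(m); k=1+np.argmax(st[1:,4])
    c=max(cv2.findContours((l==k).astype(np.uint8),cv2.RETR_EXTERNAL,cv2.CHAIN_APPROX_NONE)[0],key=len)
    return cv2.convexHull(c).reshape(-1,2).astype(float)
def rect(f,col,seed,rad,z):
    P=plane(f,comp(f,col,seed,rad),z)[:,:2].astype(np.float32)
    (c,(a,b),an)=cv2.minAreaRect(P); an=np.radians(an)
    if a<b: a,b=b,a; an+=np.pi/2
    an=(an+np.pi/2)%np.pi-np.pi/2
    return np.array([*c,z]),a,b,an
E
python3 - <<'E'
from h import *
import pickle
w1,w2=[pickle.load(open(n,'rb')) for n in('w1.pkl','w2.pkl')]
S=dict(black=((185,82),(348,104),16),green=((261,83),(423,106),16),red=((332,80),(491,105),16),orange=((401,168),(543,190),16),white=((191,175),(343,196),16),board=((330,168),(479,189),16),cork=((48,108),(204,130),25.6))
for n,(a,b,z) in S.items():
    A=rect(w1,n,a,55,z);B=rect(w2,n,b,55,z)
    t,e=tri(w1,proj(w1,A[0])[0],w2,proj(w2,B[0])[0])
    print(n,[ (q[0].round(1)[:2],round(q[1]),round(q[2]),round(q[3],3)) for q in(A,B)],'tri',t.round(1),round(e,1))
E
```

```text
black [(array([608.4,  38.8]), 127, 59, np.float64(-0.384)), (array([608.4,  39.9]), 127, 52, np.float64(-0.371))] tri [608.6  39.7  14. ] 0.1
green [(array([606.4, -95.6]), 126, 54, np.float64(-0.283)), (array([ 626.2, -102. ]), 82, 51, np.float64(-0.276))] tri [615.5 -97.8  25. ] 20.1
red [(array([ 610.4, -224.7]), 128, 54, np.float64(0.253)), (array([ 609.2, -226.6]), 127, 55, np.float64(0.251))] tri [ 609.5 -224.4   19.8] 0.9Traceback (most recent call last):
  File "<stdin>", line 6, in <module>
  File "h.py", line 37, in rect
    P=plane(f,comp(f,col,seed,rad),z)[:,:2].astype(np.float32)
              ~~~~^^^^^^^^^^^^^^^^
  File "h.py", line 33, in comp
    n,l,st,_=cv2.connectedComponentsWithStats(m); k=1+np.argmax(st[1:,4])
                                                      ~~~~~~~~~^^^^^^^^^^
    return _wrapfunc(a, 'argmax', axis=axis, out=out, **kwds)
    return bound(*args, **kwds)
ValueError: attempt to get argmax of an empty sequence
```

```bash
python3 - <<'E'
from h import *
import pickle
w1,w2=[pickle.load(open(n,'rb')) for n in('w1.pkl','w2.pkl')]
H=[cv2.cvtColor(w['img'],cv2.COLOR_RGB2HSV) for w in(w1,w2)]
def p(n,i,*pts): print(n,[H[i][y,x].tolist() for x,y in pts])
p('or1',0,(400,150),(392,160),(410,190),(397,190)); p('or2',1,(543,175),(540,210))
p('wh1',0,(185,160),(195,190),(205,200)); p('wh2',1,(335,180),(345,210),(350,220))
p('bd1',0,(322,150),(340,195),(322,195),(330,170)); p('bd2',1,(475,165),(470,210),(485,190))
p('cork1',0,(45,90),(52,120),(40,140),(68,110),(33,90)); p('cork2',1,(205,100),(195,150),(228,110),(180,130)); p('table',1,(300,200),(450,170)); p('post',1,(188,190),(183,193))
p('yel',1,(230,190),(225,205)); p('shadow',1,(375,240),(375,155))
E
```

```text
or1 [[10, 193, 151], [10, 191, 151], [11, 188, 237], [10, 196, 147]]
or2 [[11, 193, 233], [11, 191, 234]]
wh1 [[24, 17, 227], [30, 19, 232], [25, 14, 229]]
wh2 [[24, 17, 228], [30, 19, 232], [24, 18, 223]]
bd1 [[12, 152, 173], [12, 150, 90], [12, 152, 166], [10, 152, 92]]
bd2 [[12, 153, 162], [12, 155, 160], [10, 149, 84]]
cork1 [[15, 132, 137], [16, 131, 168], [15, 129, 180], [19, 94, 216], [19, 95, 226]]
cork2 [[15, 129, 164], [16, 125, 188], [21, 87, 231], [20, 88, 232]]
table [[17, 115, 222], [16, 120, 194]]
post [[4, 179, 91], [1, 193, 226]]
yel [[23, 169, 238], [24, 166, 241]]
shadow [[17, 116, 204], [16, 119, 133]]
```

```bash
cat >> h.py <<'E'
RNG.update(orange=((7,175,90),(14,255,255)),white=((0,0,150),(180,45,255)),board=((8,135,40),(13,175,200)),cork=((9,108,60),(18,190,205)),yellow=((20,140,90),(32,255,255)))
E
sed -i 's/np.ones((7,7)/np.ones((9,9)/' h.py
cat > m.py <<'E'
from h import *
import pickle
w1,w2=[pickle.load(open(n,'rb')) for n in('w1.pkl','w2.pkl')]
S=dict(black=((185,82),(348,104),16),green=((261,83),(423,106),16),red=((332,80),(491,105),16),orange=((401,168),(543,190),16),white=((191,175),(343,196),16),board=((330,168),(479,189),16),cork=((48,108),(204,130),25.6))
for n,(a,b,z) in S.items():
    A=rect(w1,n,a,55,z);B=rect(w2,n,b,55,z)
    t,e=tri(w1,proj(w1,A[0])[0],w2,proj(w2,B[0])[0])
    print(n,[ (q[0].round(1)[:2],round(q[1]),round(q[2]),round(q[3],3)) for q in(A,B)],'tri',t.round(1),round(e,1))
E
python3 m.py
```

```text
black [(array([608.4,  38.8]), 127, 59, np.float64(-0.384)), (array([608.4,  39.9]), 127, 52, np.float64(-0.371))] tri [608.6  39.7  14. ] 0.1
green [(array([606.4, -95.6]), 126, 54, np.float64(-0.283)), (array([611.6, -97.9]), 112, 51, np.float64(-0.276))] tri [608.8 -96.4  19. ] 5.4
red [(array([ 610.4, -224.7]), 128, 54, np.float64(0.253)), (array([ 609.2, -226.6]), 127, 55, np.float64(0.251))] tri [ 609.5 -224.4   19.8] 0.9
orange [(array([ 451.5, -355.2]), 130, 55, np.float64(0.134)), (array([ 451.4, -357.2]), 132, 56, np.float64(0.142))] tri [ 452.2 -354.2   19.5] 0.1
white [(array([439.7,  44.4]), 130, 57, np.float64(0.361)), (array([437.6,  46.8]), 131, 47, np.float64(0.362))] tri [437.7  46.4  12.2] 2.3
board [(array([ 452.1, -221.7]), 138, 62, np.float64(0.002)), (array([ 451. , -220.6]), 139, 68, np.float64(0.017))] tri [ 451.1 -221.7   14.1] 1.2
cork [(array([563.6, 301.5]), 131, 56, np.float64(-0.3)), (array([562., 300.]), 131, 56, np.float64(-0.301))] tri [562.9 298.6  28.9] 1.3
```

Emit:
send_rows(
  moves=[
    [[0, 0.045, -0.048, 0, 0, 0, 0.4], [0, 0, -0.048, 0, 0, 0, 0.4], [0, 0, -0.048, 0, 0, 0, 0.4], [0, 0, -0.048, 0, 0, 0, 0.4], [0, 0, -0.048, 0, 0, 0, 0.4], [0, 0, -0.048, 0, 0, 0, 0.4], [0, 0, -0.048, 0, 0, 0, 0.4], [0, 0, -0.048, 0, 0, 0, 0.4], [0, 0, -0.018, 0, 0, 0, 0.4], [0, 0, 0, 0, 0, 0, 0.4]],
  ],
)

```text
clock: 3.25
eef_pos: [519.2, 122.3, 35.1]
tcp_rot: [3.14, 0.006, -0.001]
contact_force: [0.4, 0.1, 0.3]
opening: 0.7
grasp_force: 0.0
```

Emit:
send_rows(
  moves=[
    [[0, 0, -0.003, 0, 0, 0, 0.4], [0, 0, -0.001, 0, 0, 0, 0.4]],
  ],
)

```text
clock: 3.45
eef_pos: [522.5, 123.8, 35.1]
tcp_rot: [-3.141, -0.002, -0.001]
contact_force: [-0.2, 0.3, 0.4]
opening: 0.698
grasp_force: 0.0
```

Emit:
send_rows(
  moves=[
    [[0, 0, -0.006, 0, 0, 0, 0.4], [0, 0, -0.005, 0, 0, 0, 0.4], [0, 0, 0, 0, 0, 0, 0.4]],
  ],
)

```text
clock: 3.75
eef_pos: [521.1, 124.0, 22.7]
tcp_rot: [3.142, 0.0, -0.0]
contact_force: [-0.3, 0.3, 0.4]
opening: 0.698
grasp_force: 0.0
```

Emit:
send_rows(
  moves=[
    [[0, 0, -0.002, 0, 0, 0, 0.4], [0, 0, -0.002, 0, 0, 0, 0.4], [0, 0, 0, 0, 0, 0, 0.4]],
  ],
)

```text
clock: 4.05
eef_pos: [521.1, 124.1, 18.6]
tcp_rot: [3.142, 0.0, -0.0]
contact_force: [-0.0, 0.5, 0.0]
opening: 0.705
grasp_force: 0.0
```

Emit:
send_rows(
  moves=[
    [[0, 0, -0.002, 0, 0, 0, 0.4], [0, 0, -0.002, 0, 0, 0, 0.4], [0, 0, 0, 0, 0, 0, 0.4]],
  ],
)

```text
clock: 4.35
eef_pos: [521.1, 124.0, 14.5]
tcp_rot: [3.141, 0.0, -0.0]
contact_force: [-0.8, -0.2, -0.5]
opening: 0.704
grasp_force: 0.0
```

Emit:
send_rows(
  moves=[
    [[0, 0, -0.002, 0, 0, 0, 0.4], [0, 0, -0.001, 0, 0, 0, 0.4]],
  ],
)

```text
clock: 4.55
eef_pos: [521.3, 124.0, 11.9]
tcp_rot: [3.142, 0.0, -0.0]
contact_force: [-3.8, -0.8, 20.2]
opening: 0.702
grasp_force: 10.2
```

Emit:
send_rows(
  moves=[
    [[0, 0, 0.028, 0, 0, 0, 0.8], [0, 0, 0.03, 0, 0, 0, 0.9], [-0.02, -0.02, 0.02, 0, 0, 0.12, 0.9], [-0.031, -0.03, 0, 0, 0, 0.12, 0.9], [-0.031, -0.029, 0, 0, 0, 0.12, 0.9], [0, 0, 0, 0, 0, 0, 0.9]],
  ],
)

```text
clock: 5.15
eef_pos: [434.1, 42.8, 89.3]
tcp_rot: [-3.141, 0.005, 0.363]
contact_force: [-0.6, 0.7, -0.8]
opening: 0.946
grasp_force: 0.0
```

```bash
python3 - <<'E'
from h import *
s=sense();print(s['eef_pos'],s['tcp_rot'])
f=shot('wrist','w3')
u=proj(f,[[439.5,45,16]])[0];print(u)
for z in(14,16): print(rect(f,'white',u,150,z))
E
```

```text
[434.13767952  42.80076353  89.31775079] [-3.140653    0.00493962  0.36307737]
[317.74917083 204.66079417]
(array([463.24954224,  53.14329529,  14.        ]), 79.92648315429688, 56.7596321105957, np.float64(0.36119228810643267))
(array([463.59033203,  53.27956009,  16.        ]), 79.13200378417969, 56.19546127319336, np.float64(0.361192521133028))
```

View pics/w3.png

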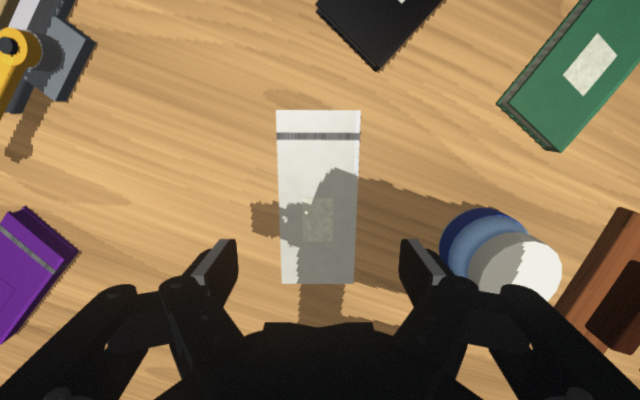

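```bash
python3 - <<'E'
from h import *
f=shot('wrist'); s=sense();print(s['eef_pos'])
P=plane(f,[(276.5,110),(361,110),(354.5,284),(281,284)],16);print(P.round(1),P.mean(0),np.linalg.norm(P[0]-P[3]),np.linalg.norm(P[0]-P[1]))
E
```

```text
[439.04580605  44.61060172  90.0399336 ]
[[494.7  94.7  16. ]
 [514.3  42.1  16. ]
 [391.5  -3.8  16. ]
 [371.4  50.3  16. ]] [442.97526675  45.81899205  16.        ] 131.05274155861974 56.214707982016606
```

Emit:
send_rows(
  moves=[
    [[0, 0, -0.03, 0, 0, 0, 0.9], [0, 0, -0.03, 0, 0, 0, 0.9], [0, 0, -0.014, 0, 0, 0, 0.9], [0, 0, 0, 0, 0, 0, 0.2], [0, 0, 0, 0, 0, 0, 0], [0, 0, 0, 0, 0, 0, 0], [0, 0, 0, 0, 0, 0, 0]],
  ],
  grip_force=60,
)

```text
clock: 5.95
eef_pos: [440.3, 45.3, 16.6]
tcp_rot: [3.141, -0.002, 0.36]
contact_force: [0.6, -0.4, -1.2]
opening: 0.638
grasp_force: 63.4
```

Emit:
send_rows(
  moves=[
    [[0, 0, 0.03, 0, 0, 0, 0], [0, 0, 0.03, 0, 0, 0, 0], [0.016, 0.034, 0.02, 0, 0, -0.09, 0], [0.018, 0.036, 0.01, 0, 0, -0.095, 0], [0.018, 0.036, 0, 0, 0, -0.095, 0], [0.018, 0.036, 0, 0, 0, -0.095, 0], [0.018, 0.036, 0, 0, 0, -0.095, 0], [0.018, 0.036, 0, 0, 0, -0.095, 0], [0.016, 0.04, 0, 0, 0, -0.095, 0], [0, 0, 0, 0, 0, 0, 0]],
  ],
)

```text
clock: 6.95
eef_pos: [563.8, 304.1, 107.1]
tcp_rot: [-3.137, -0.003, -0.301]
contact_force: [1.2, 0.0, -1.5]
opening: 0.639
grasp_force: 64.6
```

Emit:
send_rows(
  moves=[
    [[0, 0, 0, 0, 0, 0, 0], [0, 0, 0, 0, 0, 0, 0]],
  ],
)

```text
clock: 7.15
eef_pos: [560.6, 298.2, 105.8]
tcp_rot: [3.141, 0.001, -0.3]
contact_force: [-0.7, -0.7, -0.7]
opening: 0.634
grasp_force: 64.6
```

```bash
python3 - <<'E'
from h import *
s=sense();print(s['clock'],s['eef_pos'],s['tcp_rot'],s['opening'])
f=shot('wrist','w4')
E
```

```text
7.15 [560.57801751 298.22035364 105.82528711] [ 3.14080477e+00  5.47422987e-04 -2.99568640e-01] 0.6342090671065521
```

View pics/w4.png

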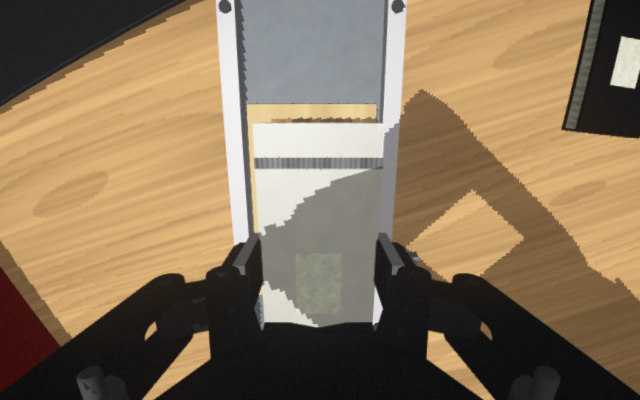

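```bash
python3 - <<'E'
from h import *
f=shot('wrist');s=sense();print(s['eef_pos'])
P=plane(f,[(246,103),(378,103)],25);d=P[1]-P[0];print(P.round(1),np.linalg.norm(d),np.arctan2(d[0],-d[1]))
x=np.array([np.cos(-.3),np.sin(-.3),0]);print(P.mean(0)-75*x)
Q=plane(f,[(254,124),(383,124)],s['eef_pos'][2]);print('book far end mid',Q.mean(0),np.linalg.norm(Q[1]-Q[0]),(Q.mean(0)-s['eef_pos'])@x)
E
```

```text
[560.75947099 297.9121108  105.91614527]
[[648.6 322.5  25. ]
 [621.7 236.1  25. ]] 90.58457857485341 -0.30216190852684816
[563.48791924 301.46367584  25.        ]
book far end mid [622.10396093 278.93558008 105.91614527] 54.81327166341048 64.2125779307189
```

Emit:
send_rows(
  moves=[
    [[0.001, 0.001, -0.025, 0, 0, 0, 0], [0.001, 0.001, -0.02, 0, 0, 0, 0], [0, 0, -0.01, 0, 0, 0, 0], [0, 0, -0.006, 0, 0, 0, 0], [0, 0, -0.002, 0, 0, 0, 0], [0, 0, 0, 0, 0, 0, 0]],
  ],
)

```text
clock: 7.85
eef_pos: [563.5, 301.0, 43.2]
tcp_rot: [-3.141, -0.0, -0.3]
contact_force: [-0.0, 1.3, -0.4]
opening: 0.633
grasp_force: 64.6
```

Release, rise, and move toward black (608.5, 39.5, yaw −0.377).

Emit:
send_rows(
  moves=[
    [[0, 0, -0.0005, 0, 0, 0, 0.4], [0, 0, 0, 0, 0, 0, 0.8], [0, 0, 0, 0, 0, 0, 0.9], [0, 0, 0.03, 0, 0, 0, 0.9], [0, 0, 0.03, 0, 0, 0, 0.9], [0, 0, 0.03, 0, 0, 0, 0.9]],
  ],
)

```text
clock: 8.45
eef_pos: [563.2, 301.1, 133.5]
tcp_rot: [3.142, 0.0, -0.3]
contact_force: [1.2, 0.6, 0.0]
opening: 0.951
grasp_force: 0.0
```

Emit:
send_rows(
  moves=[
    [[0.005, -0.037, 0, 0, 0, -0.011, 0.9], [0.0075, -0.04, 0, 0, 0, -0.011, 0.9], [0.0075, -0.04, 0, 0, 0, -0.011, 0.9], [0.0075, -0.04, 0, 0, 0, -0.011, 0.9], [0.0075, -0.04, 0, 0, 0, -0.011, 0.9], [0.0075, -0.04, 0, 0, 0, -0.011, 0.9], [0.003, -0.026, -0.02, 0, 0, -0.011, 0.9], [0, 0, -0.02, 0, 0, 0, 0.9], [0, 0, 0, 0, 0, 0, 0.9], [0, 0, 0, 0, 0, 0, 0.9]],
  ],
)

```text
clock: 9.45
eef_pos: [608.7, 38.3, 92.6]
tcp_rot: [3.142, 0.0, -0.377]
contact_force: [-0.8, 0.6, -0.1]
opening: 0.95
grasp_force: 0.0
```

```bash
cat > near.py <<'E'
from h import *
import sys
c,x,y,yaw=sys.argv[1],*map(float,sys.argv[2:5])
s=sense();print(s['clock'],s['eef_pos'].round(1),s['tcp_rot'].round(3),s['opening'])
f=shot('wrist','n_'+c)
r=rect(f,c,proj(f,[[x,y,16]])[0],140,16);print(r)
E
python3 near.py black 608.5 39.5 -.377
```

```text
9.45 [608.7  38.3  92.6] [ 3.142  0.    -0.377] 0.9502205937181828
(array([599.82183838,  45.75167084,  16.        ]), 109.01856231689453, 55.16449737548828, np.float64(-0.3761035933658956))
```

Emit:
send_rows(
  moves=[
    [[0, 0.001, -0.03, 0, 0, 0, 0.9], [0, 0, -0.03, 0, 0, 0, 0.9], [0, 0, -0.0165, 0, 0, 0, 0.9], [0, 0, 0, 0, 0, 0, 0.2], [0, 0, 0, 0, 0, 0, 0], [0, 0, 0, 0, 0, 0, 0], [0, 0, 0, 0, 0, 0, 0]],
  ],
)

```text
clock: 10.2
eef_pos: [609.7, 39.2, 17.2]
tcp_rot: [-3.141, -0.002, -0.377]
contact_force: [-0.0, -0.2, -2.1]
opening: 0.635
grasp_force: 64.0
```

Emit:
send_rows(
  moves=[
    [[0, 0, 0.03, 0, 0, 0, 0], [0, 0, 0.03, 0, 0, 0, 0], [-0.004, 0.025, 0.03, 0, 0, 0.011, 0], [-0.0075, 0.04, 0, 0, 0, 0.011, 0], [-0.0075, 0.04, 0, 0, 0, 0.011, 0], [-0.0075, 0.04, 0, 0, 0, 0.011, 0], [-0.0075, 0.04, 0, 0, 0, 0.011, 0], [-0.0075, 0.04, 0, 0, 0, 0.011, 0], [-0.0055, 0.036, 0, 0, 0, 0.011, 0], [0, 0, 0, 0, 0, 0, 0]],
  ],
)

```text
clock: 11.2
eef_pos: [561.4, 304.4, 106.8]
tcp_rot: [-3.139, -0.001, -0.297]
contact_force: [0.5, -0.5, -1.0]
opening: 0.638
grasp_force: 64.3
```

Emit:
send_rows(
  moves=[
    [[0, 0, 0, 0, 0, 0, 0], [0, 0, 0, 0, 0, 0, 0]],
  ],
)

```text
clock: 11.4
eef_pos: [561.8, 299.2, 106.1]
tcp_rot: [3.141, -0.0, -0.301]
contact_force: [1.0, 0.0, -1.4]
opening: 0.637
grasp_force: 64.2
```

```bash
python3 - <<'E'
from h import *
f=shot('wrist','w5');s=sense();print(s['clock'],s['eef_pos'],s['tcp_rot'],s['opening'])
E
```

```text
11.45 [561.94048296 298.98390092 106.0099979 ] [ 3.14136343e+00 -4.60033353e-05 -3.01247060e-01] 0.6377188456197184
```

View pics/w5.png

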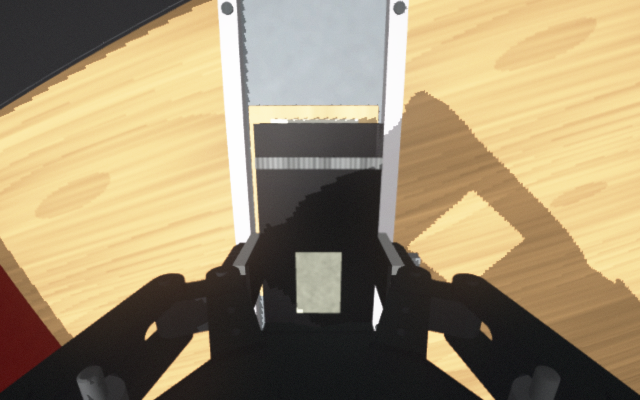

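Emit:
send_rows(
  moves=[
    [[0.001, 0.001, -0.02, 0, 0, 0, 0], [0, 0.0005, -0.015, 0, 0, 0, 0], [0, 0, -0.009, 0, 0, 0, 0], [0, 0, -0.002, 0, 0, 0, 0], [0, 0, 0, 0, 0, 0, 0]],
  ],
)

```text
clock: 11.95
eef_pos: [562.7, 301.2, 59.4]
tcp_rot: [3.141, 0.001, -0.301]
contact_force: [0.1, -0.6, -1.7]
opening: 0.638
grasp_force: 64.3
```

Emit:
send_rows(
  moves=[
    [[0, 0, -0.001, 0, 0, 0, 0.4], [0, 0, 0, 0, 0, 0, 0.8], [0, 0, 0, 0, 0, 0, 0.9], [0, 0, 0.03, 0, 0, 0, 0.9], [0, 0, 0.03, 0, 0, 0, 0.9], [0, 0, 0.02, 0, 0, 0, 0.9], [0, 0, 0, 0, 0, 0, 0.9]],
  ],
)

```text
clock: 12.65
eef_pos: [564.7, 302.7, 142.5]
tcp_rot: [-3.137, -0.004, -0.3]
contact_force: [0.5, -0.1, -0.8]
opening: 0.95
grasp_force: 0.0
```

Emit:
send_rows(
  moves=[
    [[0.004, -0.04, 0, 0, 0, 0.002, 0.9], [0.0045, -0.04, 0, 0, 0, 0.002, 0.9], [0.0045, -0.04, 0, 0, 0, 0.002, 0.9], [0.0045, -0.04, 0, 0, 0, 0.002, 0.9], [0.0045, -0.04, 0, 0, 0, 0.002, 0.9], [0.0045, -0.04, 0, 0, 0, 0.002, 0.9], [0.0045, -0.04, 0, 0, 0, 0.002, 0.9], [0.0045, -0.04, 0, 0, 0, 0.002, 0.9], [0.0045, -0.04, 0, 0, 0, 0.002, 0.9], [0.004, -0.037, -0.01, 0, 0, 0.002, 0.9]],
  ],
)

```text
clock: 13.65
eef_pos: [607.3, -97.3, 129.2]
tcp_rot: [-3.141, -0.002, -0.28]
contact_force: [0.4, 0.4, 0.5]
opening: 0.951
grasp_force: 0.0
```

Emit:
send_rows(
  moves=[
    [[0, 0, -0.02, 0, 0, 0, 0.9], [0, 0, -0.02, 0, 0, 0, 0.9], [0, 0, 0, 0, 0, 0, 0.9], [0, 0, 0, 0, 0, 0, 0.9]],
  ],
)

```text
clock: 14.05
eef_pos: [606.3, -95.3, 88.4]
tcp_rot: [3.141, 0.001, -0.28]
contact_force: [0.7, -0.7, -0.2]
opening: 0.95
grasp_force: 0.0
```

```bash
python3 near.py green 607 -96 -.28
```

```text
14.05 [606.3 -95.3  88.4] [ 3.141e+00  1.000e-03 -2.800e-01] 0.9499955341034293
(array([ 641.58569336, -103.91207886,   16.        ]), 55.57992935180664, 54.2238655090332, np.float64(-0.2751562059303332))
```

Emit:
send_rows(
  moves=[
    [[0, 0, -0.03, 0, 0, 0, 0.9], [0, 0, -0.03, 0, 0, 0, 0.9], [0, 0, -0.012, 0, 0, 0.003, 0.9], [0, 0, 0, 0, 0, 0, 0.2], [0, 0, 0, 0, 0, 0, 0], [0, 0, 0, 0, 0, 0, 0], [0, 0, 0, 0, 0, 0, 0]],
  ],
)

```text
clock: 14.8
eef_pos: [607.8, -95.5, 18.3]
tcp_rot: [-3.141, -0.002, -0.277]
contact_force: [-1.3, 0.8, 5.0]
opening: 0.635
grasp_force: 64.4
```

Emit:
send_rows(
  moves=[
    [[0, 0, 0.03, 0, 0, 0, 0], [0, 0, 0.035, 0, 0, 0, 0], [-0.004, 0.026, 0.035, 0, 0, -0.003, 0], [-0.0045, 0.04, 0, 0, 0, -0.003, 0], [-0.0045, 0.04, 0, 0, 0, -0.003, 0], [-0.0045, 0.04, 0, 0, 0, -0.003, 0], [-0.0045, 0.04, 0, 0, 0, -0.003, 0], [-0.0045, 0.04, 0, 0, 0, -0.003, 0], [-0.0045, 0.04, 0, 0, 0, -0.003, 0], [-0.0045, 0.04, 0, 0, 0, -0.002, 0]],
  ],
)

```text
clock: 15.8
eef_pos: [571.1, 212.2, 117.6]
tcp_rot: [-3.141, -0.001, -0.3]
contact_force: [0.5, 0.4, -2.5]
opening: 0.637
grasp_force: 64.3
```

Emit:
send_rows(
  moves=[
    [[-0.0045, 0.04, 0, 0, 0, 0, 0], [-0.0045, 0.04, 0, 0, 0, 0, 0], [0, 0.01, 0, 0, 0, 0, 0], [0, 0, 0, 0, 0, 0, 0], [0, 0, 0, 0, 0, 0, 0], [0, 0, 0, 0, 0, 0, 0]],
  ],
)

```text
clock: 16.4
eef_pos: [562.4, 299.1, 116.9]
tcp_rot: [3.141, 0.0, -0.301]
contact_force: [1.1, -0.2, -1.4]
opening: 0.633
grasp_force: 64.3
```

Emit:
send_rows(
  moves=[
    [[0.0005, 0.001, -0.02, 0, 0, 0, 0], [0, 0, -0.012, 0, 0, 0, 0], [0, 0, -0.007, 0, 0, 0, 0], [0, 0, -0.002, 0, 0, 0, 0], [0, 0, 0, 0, 0, 0, 0]],
  ],
)

```text
clock: 16.9
eef_pos: [562.7, 300.9, 75.8]
tcp_rot: [3.141, 0.0, -0.301]
contact_force: [0.8, 0.6, -2.0]
opening: 0.635
grasp_force: 64.3
```

Emit:
send_rows(
  moves=[
    [[0, 0, -0.001, 0, 0, 0, 0.4], [0, 0, 0, 0, 0, 0, 0.8], [0, 0, 0, 0, 0, 0, 0.9], [0, 0, 0.03, 0, 0, 0, 0.9], [0, 0, 0.03, 0, 0, 0, 0.9], [0, 0, 0.01, 0, 0, 0, 0.9], [0, 0, 0, 0, 0, 0, 0.9], [0, 0, 0, 0, 0, 0, 0.9]],
  ],
)

```text
clock: 17.7
eef_pos: [562.3, 301.4, 144.0]
tcp_rot: [3.141, 0.0, -0.3]
contact_force: [-0.2, -0.2, -0.9]
opening: 0.952
grasp_force: 0.0
```

```bash
python3 - <<'E'
from h import *
s=sense();print(s['clock'],s['eef_pos'],s['tcp_rot'],s['opening'])
f=shot('wrist','w6')
E
```

```text
17.7 [562.32211347 301.36654361 144.0410473 ] [ 3.14109777e+00  4.96512858e-04 -3.00133864e-01] 0.9522923567020312
```

View pics/w6.png

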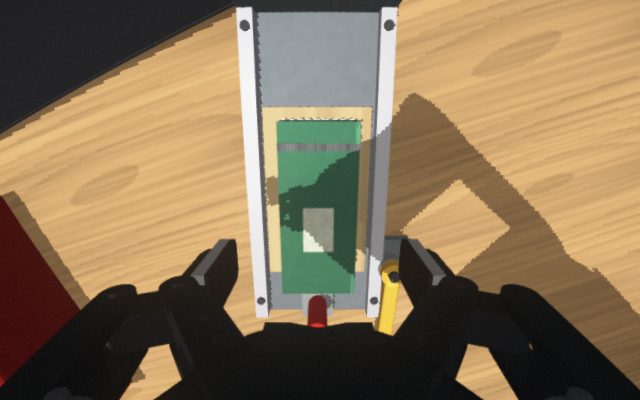

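```bash
python3 - <<'E'
from h import *
f=shot('wrist')
P=plane(f,[(277,121),(361,121),(355,293),(282,293)],73.6);print(P.mean(0),np.linalg.norm(P[0]-P[3]),np.linalg.norm(P[0]-P[1]),(P[0]-P[3])[:2])
Q=plane(f,[(264.5,107),(372,107)],25);x=np.array([np.cos(-.3),np.sin(-.3),0]);print(np.linalg.norm(Q[0]-Q[1]),Q.mean(0)-75*x)
E
```

```text
[561.86352614 300.83837679  73.6       ] 129.3973512570832 55.270738780131346 [123.2423368  -39.43350013]
87.36021355005022 [562.1054161  300.85401634  25.        ]
```

Emit:
send_rows(
  moves=[
    [[0.004, -0.04, 0, 0, 0, 0.05, 0.9], [0.004, -0.042, 0, 0, 0, 0.05, 0.9], [0.004, -0.042, 0, 0, 0, 0.05, 0.9], [0.004, -0.042, 0, 0, 0, 0.05, 0.9], [0.004, -0.042, 0, 0, 0, 0.05, 0.9], [0.004, -0.042, 0, 0, 0, 0.05, 0.9], [0.004, -0.042, 0, 0, 0, 0.05, 0.9], [0.004, -0.042, 0, 0, 0, 0.05, 0.9], [0.004, -0.042, 0, 0, 0, 0.05, 0.9], [0.004, -0.042, 0, 0, 0, 0.05, 0.9]],
  ],
)

```text
clock: 18.8
eef_pos: [602.0, -118.1, 143.5]
tcp_rot: [-3.141, 0.002, 0.202]
contact_force: [0.1, 0.0, 0.4]
opening: 0.953
grasp_force: 0.0
```

Emit:
send_rows(
  moves=[
    [[0.004, -0.042, 0, 0, 0, 0.052, 0.9], [0.003, -0.04, -0.015, 0, 0, 0, 0.9], [0, -0.027, -0.02, 0, 0, 0, 0.9], [0, 0, -0.019, 0, 0, 0, 0.9], [0, 0, 0, 0, 0, 0, 0.9], [0, 0, 0, 0, 0, 0, 0.9]],
  ],
)

```text
clock: 19.4
eef_pos: [609.1, -225.0, 89.8]
tcp_rot: [-3.14, 0.002, 0.252]
contact_force: [0.1, 0.6, 1.1]
opening: 0.952
grasp_force: 0.0
```

```bash
python3 near.py red 609.7 -225 .25
```

```text
19.4 [ 609.1 -225.    89.8] [-3.14e+00  2.00e-03  2.52e-01] 0.9516823811897824
(array([ 601.01574707, -226.85690308,   16.        ]), 109.63825988769531, 54.975990295410156, np.float64(0.25411238969447436))
```

Emit:
send_rows(
  moves=[
    [[0.001, 0, -0.03, 0, 0, 0, 0.9], [0, 0, -0.03, 0, 0, 0, 0.9], [0, 0, -0.0135, 0, 0, 0.001, 0.9], [0, 0, 0, 0, 0, 0, 0.2], [0, 0, 0, 0, 0, 0, 0], [0, 0, 0, 0, 0, 0, 0], [0, 0, 0, 0, 0, 0, 0]],
  ],
)

```text
clock: 20.15
eef_pos: [611.7, -225.7, 18.8]
tcp_rot: [3.14, -0.002, 0.253]
contact_force: [1.1, 0.1, 3.8]
opening: 0.637
grasp_force: 64.9
```

Emit:
send_rows(
  moves=[
    [[0, 0, 0.03, 0, 0, 0, 0], [0, 0, 0.035, 0, 0, 0, 0], [-0.003, 0.03, 0.035, 0, 0, -0.05, 0], [-0.004, 0.04, 0.02, 0, 0, -0.05, 0], [-0.004, 0.04, 0, 0, 0, -0.05, 0], [-0.004, 0.04, 0, 0, 0, -0.05, 0], [-0.004, 0.04, 0, 0, 0, -0.05, 0], [-0.004, 0.04, 0, 0, 0, -0.05, 0], [-0.004, 0.04, 0, 0, 0, -0.05, 0], [-0.004, 0.04, 0, 0, 0, -0.05, 0]],
  ],
)

```text
clock: 21.15
eef_pos: [579.6, 86.1, 138.2]
tcp_rot: [-3.141, -0.001, -0.149]
contact_force: [1.2, -0.0, -1.3]
opening: 0.632
grasp_force: 64.4
```

Emit:
send_rows(
  moves=[
    [[-0.004, 0.042, 0, 0, 0, -0.05, 0], [-0.004, 0.042, 0, 0, 0, -0.05, 0], [-0.004, 0.042, 0, 0, 0, -0.052, 0], [-0.004, 0.042, 0, 0, 0, 0, 0], [0, 0.038, 0, 0, 0, 0, 0], [0, 0.01, 0, 0, 0, 0, 0], [0, 0, 0, 0, 0, 0, 0], [0, 0, 0, 0, 0, 0, 0], [0, 0, 0, 0, 0, 0, 0]],
  ],
)

```text
clock: 22.05
eef_pos: [563.8, 299.1, 137.4]
tcp_rot: [3.141, 0.0, -0.3]
contact_force: [0.2, -0.3, -2.0]
opening: 0.635
grasp_force: 64.4
```

Emit:
send_rows(
  moves=[
    [[-0.001, 0.001, -0.022, 0, 0, 0, 0], [0, 0.0005, -0.015, 0, 0, 0, 0], [0, 0, -0.007, 0, 0, 0, 0], [0, 0, -0.002, 0, 0, 0, 0], [0, 0, 0, 0, 0, 0, 0], [0, 0, 0, 0, 0, 0, 0]],
  ],
)

```text
clock: 22.65
eef_pos: [562.8, 301.2, 91.7]
tcp_rot: [3.141, 0.0, -0.3]
contact_force: [-1.0, -5.4, 5.6]
opening: 0.637
grasp_force: 65.1
```

Emit:
send_rows(
  moves=[
    [[0, 0, -0.001, 0, 0, 0, 0.4], [0, 0, 0, 0, 0, 0, 0.8], [0, 0, 0, 0, 0, 0, 0.9], [0, 0, 0.03, 0, 0, 0, 0.9], [0, 0, 0.03, 0, 0, 0, 0.9], [0, 0, 0, 0, 0, 0, 0.9], [0, 0, 0, 0, 0, 0, 0.9]],
  ],
)

```text
clock: 23.35
eef_pos: [563.1, 302.4, 150.8]
tcp_rot: [-3.14, -0.001, -0.299]
contact_force: [0.6, -0.2, -0.5]
opening: 0.948
grasp_force: 0.0
```

```bash
python3 - <<'E'
from h import *
s=sense();print(s['clock'],s['eef_pos'],s['tcp_rot'],s['opening'])
f=shot('wrist','w7'); t=shot('top','t7')
m=cv2.inRange(cv2.cvtColor(f['img'],cv2.COLOR_RGB2HSV),(0,150,40),(6,255,255))
u=proj(f,[[562.5,301,89.6]])[0];print(u)
h=comp(f,'red',u,110);print(h.min(0),h.max(0));print(rect(f,'red',u,110,89.6))
E
```

```text
23.35 [563.12511382 302.38933663 150.84165523] [-3.14038846e+00 -1.08424358e-03 -2.99082034e-01] 0.9478126029709912
[320.68375489 218.7909574 ]
[280. 154.] [362. 327.]
(array([541.26208496, 307.72964478,  89.6       ]), 133.24244689941406, 54.171295166015625, np.float64(-0.300201904401983))
```

View pics/w7.png

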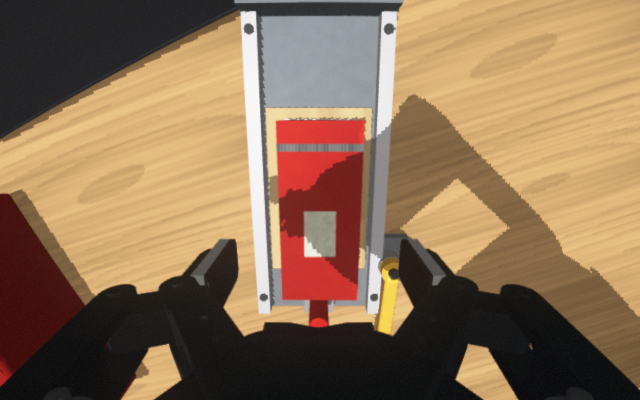

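Emit:
send_rows(
  moves=[
    [[-0.003, -0.04, 0, 0, 0, 0.03, 0.9], [-0.004, -0.043, 0, 0, 0, 0.03, 0.9], [-0.006, -0.043, 0, 0, 0, 0.03, 0.9], [-0.007, -0.043, 0, 0, 0, 0.03, 0.9], [-0.007, -0.043, 0, 0, 0, 0.03, 0.9], [-0.007, -0.043, 0, 0, 0, 0.03, 0.9], [-0.008, -0.043, 0, 0, 0, 0.03, 0.9], [-0.008, -0.043, 0, 0, 0, 0.03, 0.9], [-0.008, -0.043, 0, 0, 0, 0.03, 0.9], [-0.008, -0.043, 0, 0, 0, 0.03, 0.9]],
  ],
)

```text
clock: 24.45
eef_pos: [495.5, -126.4, 149.2]
tcp_rot: [-3.141, 0.002, 0.002]
contact_force: [0.4, -0.3, 0.1]
opening: 0.952
grasp_force: 0.0
```

Emit:
send_rows(
  moves=[
    [[-0.008, -0.043, 0, 0, 0, 0.03, 0.9], [-0.008, -0.043, 0, 0, 0, 0.03, 0.9], [-0.008, -0.043, 0, 0, 0, 0.03, 0.9], [-0.008, -0.043, 0, 0, 0, 0.03, 0.9], [-0.008, -0.043, -0.01, 0, 0, 0.02, 0.9], [-0.005, -0.015, -0.025, 0, 0, 0, 0.9], [0, 0, -0.025, 0, 0, 0, 0.9], [0, 0, 0, 0, 0, 0, 0.9], [0, 0, 0, 0, 0, 0, 0.9]],
  ],
)

```text
clock: 25.35
eef_pos: [451.1, -354.2, 89.5]
tcp_rot: [-3.14, 0.002, 0.141]
contact_force: [-0.5, -0.2, -0.1]
opening: 0.947
grasp_force: 0.0
```

```bash
python3 near.py orange 452 -356 .14; python3 - <<'E'
from h import *
import cv2
f=shot('top','t8')
E
```

```text
25.35 [ 451.1 -354.2   89.5] [-3.14e+00  2.00e-03  1.41e-01] 0.9468412896005867
(array([ 441.34039307, -356.37695312,   16.        ]), 109.20429992675781, 55.726627349853516, np.float64(0.13755428431816696))
```

Emit:
send_rows(
  moves=[
    [[0, -0.001, -0.03, 0, 0, 0, 0.9], [0, 0, -0.03, 0, 0, 0, 0.9], [0, 0, -0.0135, 0, 0, -0.001, 0.9], [0, 0, 0, 0, 0, 0, 0.2], [0, 0, 0, 0, 0, 0, 0], [0, 0, 0, 0, 0, 0, 0], [0, 0, 0, 0, 0, 0, 0]],
  ],
)

```text
clock: 26.15
eef_pos: [452.7, -356.5, 18.2]
tcp_rot: [3.14, -0.002, 0.14]
contact_force: [-0.0, 0.5, 5.3]
opening: 0.634
grasp_force: 64.3
```

Emit:
send_rows(
  moves=[
    [[0, 0, 0.03, 0, 0, 0, 0], [0, 0, 0.04, 0, 0, 0, 0], [0.004, 0.03, 0.04, 0, 0, -0.02, 0], [0.006, 0.042, 0.03, 0, 0, -0.03, 0], [0.007, 0.042, 0, 0, 0, -0.03, 0], [0.007, 0.042, 0, 0, 0, -0.03, 0], [0.007, 0.042, 0, 0, 0, -0.03, 0], [0.007, 0.042, 0, 0, 0, -0.03, 0], [0.007, 0.042, 0, 0, 0, -0.03, 0], [0.007, 0.042, 0, 0, 0, -0.03, 0]],
  ],
)

```text
clock: 27.15
eef_pos: [503.8, -31.9, 156.4]
tcp_rot: [-3.142, -0.001, -0.092]
contact_force: [0.8, -1.4, -1.6]
opening: 0.64
grasp_force: 64.4
```

Emit:
send_rows(
  moves=[
    [[0.007, 0.042, 0, 0, 0, -0.03, 0], [0.007, 0.042, 0, 0, 0, -0.03, 0], [0.007, 0.042, 0, 0, 0, -0.03, 0], [0.007, 0.042, 0, 0, 0, -0.03, 0], [0.007, 0.042, 0, 0, 0, -0.03, 0], [0.007, 0.042, 0, 0, 0, -0.03, 0], [0.007, 0.042, 0, 0, 0, -0.03, 0], [0, 0, 0, 0, 0, 0, 0], [0, 0, 0, 0, 0, 0, 0], [0, 0, 0, 0, 0, 0, 0]],
  ],
)

```text
clock: 28.15
eef_pos: [552.1, 259.5, 155.7]
tcp_rot: [3.141, 0.0, -0.3]
contact_force: [0.5, -0.3, -2.4]
opening: 0.634
grasp_force: 64.5
```

Emit:
send_rows(
  moves=[
    [[0.005, 0.02, 0, 0, 0, 0, 0], [0.005, 0.0215, 0, 0, 0, 0, 0], [0, 0, -0.02, 0, 0, 0, 0], [0, 0, -0.015, 0, 0, 0, 0], [0, 0, -0.009, 0, 0, 0, 0], [0, 0, -0.003, 0, 0, 0, 0], [0, 0, 0, 0, 0, 0, 0], [0, 0, 0, 0, 0, 0, 0]],
  ],
)

```text
clock: 28.95
eef_pos: [562.9, 301.7, 109.1]
tcp_rot: [-3.141, -0.001, -0.301]
contact_force: [0.5, 0.1, -0.6]
opening: 0.635
grasp_force: 64.5
```

Emit:
send_rows(
  moves=[
    [[0, 0, -0.001, 0, 0, 0, 0], [0, 0, -0.001, 0, 0, 0, 0], [0, 0, 0, 0, 0, 0, 0]],
  ],
)

```text
clock: 29.25
eef_pos: [562.9, 302.0, 107.2]
tcp_rot: [-3.141, -0.001, -0.3]
contact_force: [-0.8, -1.0, 3.1]
opening: 0.634
grasp_force: 65.0
```

Emit:
send_rows(
  moves=[
    [[0, 0, -0.0005, 0, 0, 0, 0.4], [0, 0, 0, 0, 0, 0, 0.8], [0, 0, 0, 0, 0, 0, 0.9], [0, 0, 0.03, 0, 0, 0, 0.9], [0, 0, 0.03, 0, 0, 0, 0.9], [0, 0, 0, 0, 0, 0, 0.9], [0, 0, 0, 0, 0, 0, 0.9]],
  ],
)

```text
clock: 29.95
eef_pos: [562.8, 302.0, 166.6]
tcp_rot: [-3.141, -0.001, -0.3]
contact_force: [-0.8, -0.1, 0.9]
opening: 0.954
grasp_force: 0.0
```

```bash
python3 - <<'E'
from h import *
s=sense();print(s['clock'],s['eef_pos'],s['tcp_rot'],s['opening'])
f=shot('wrist','w9')
E
```

```text
29.95 [562.83936137 302.04561376 166.59985874] [-3.14058170e+00 -1.01935346e-03 -3.00196234e-01] 0.9541616214740907
```

View pics/w9.png

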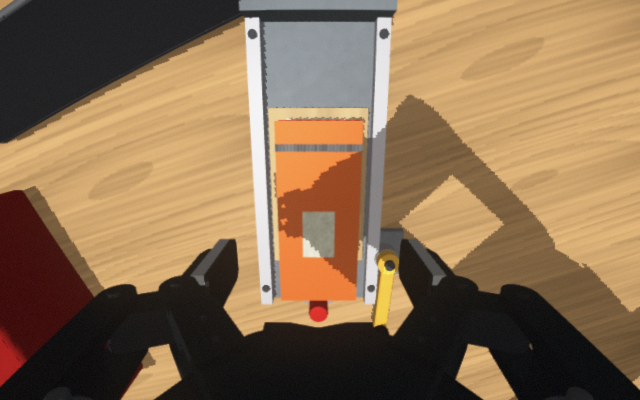

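```bash
python3 - <<'E'
from h import *
f=shot('wrist')
P=plane(f,[(275,121),(364,121),(357,299.5),(281,299.5)],105.6);print(P.mean(0),np.linalg.norm(P[0]-P[3]),np.linalg.norm(P[0]-P[1]),(P[0]-P[3])[:2])
Q=plane(f,[(268,107.5),(368,107.5)],25);x=np.array([np.cos(-.3),np.sin(-.3),0]);print(np.linalg.norm(Q[0]-Q[1]),Q.mean(0)-75*x)
E
```

```text
[562.59112085 300.94583843 105.6       ] 128.44952375739834 55.63374867880004 [122.45171193 -38.79250441]
88.6515298818766 [562.74554784 301.55573735  25.        ]
```

Emit:
send_rows(
  moves=[
    [[-0.003, -0.035, 0, 0, 0, 0.03, 0.9], [-0.006, -0.043, 0, 0, 0, 0.03, 0.9], [-0.009, -0.043, 0, 0, 0, 0.03, 0.9], [-0.01, -0.043, 0, 0, 0, 0.03, 0.9], [-0.01, -0.043, 0, 0, 0, 0.03, 0.9], [-0.01, -0.043, 0, 0, 0, 0.03, 0.9], [-0.01, -0.043, 0, 0, 0, 0.03, 0.9], [-0.01, -0.043, 0, 0, 0, 0.03, 0.9], [-0.01, -0.043, 0, 0, 0, 0.03, 0.9], [-0.01, -0.043, 0, 0, 0, 0.03, 0.9]],
  ],
)

```text
clock: 31.05
eef_pos: [473.1, -121.5, 165.0]
tcp_rot: [-3.141, 0.002, 0.001]
contact_force: [0.6, 0.7, -0.1]
opening: 0.95
grasp_force: 0.0
```

Emit:
send_rows(
  moves=[
    [[-0.01, -0.043, 0, 0, 0, 0, 0.2], [-0.01, -0.043, 0, 0, 0, 0, 0.2], [-0.003, -0.016, 0, 0, 0, 0, 0.2], [0, 0, 0, 0, 0, 0, 0.2], [0, 0, 0, 0, 0, 0, 0.2], [0, 0, 0, 0, 0, 0, 0.2]],
  ],
)

```text
clock: 31.65
eef_pos: [451.4, -221.0, 165.5]
tcp_rot: [-3.141, 0.001, 0.001]
contact_force: [0.6, 0.2, 0.5]
opening: 0.602
grasp_force: 0.0
```

```bash
python3 - <<'E'
from h import *
s=sense();print(s['clock'],s['eef_pos'],s['tcp_rot'],s['opening'])
f=shot('wrist','w10')
E
```

```text
31.65 [ 451.35855339 -221.03728436  165.48317446] [-3.14080279e+00  1.06301849e-03  5.41333096e-04] 0.6015572462174494
```

View pics/w10.png

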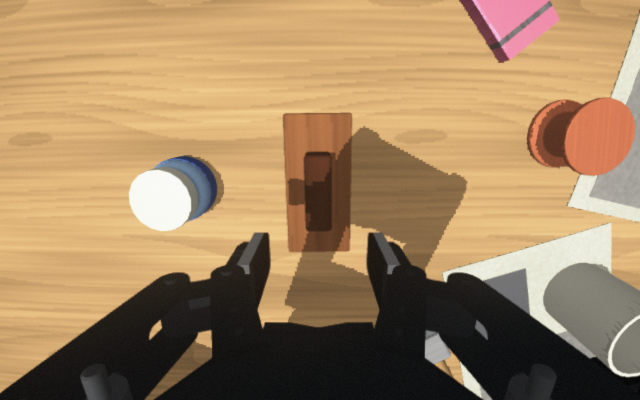

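```bash
python3 - <<'E'
from h import *
f=shot('wrist')
P=plane(f,[(283,113),(352.5,113),(350,251),(288.5,251)],16);print(P.round(1),P.mean(0),np.linalg.norm(P[0]-P[3]),np.linalg.norm(P[0]-P[1]))
Q=plane(f,[(305,152),(331.5,152),(331.5,231),(305,231)],46);print(Q.mean(0),np.linalg.norm(Q[0]-Q[3]),np.linalg.norm(Q[0]-Q[1]))
E
```

```text
[[ 522.4 -188.7   16. ]
 [ 522.4 -252.7   16. ]
 [ 383.7 -254.3   16. ]
 [ 383.7 -190.1   16. ]] [ 453.03430297 -221.45334253   16.        ] 138.68841020724648 63.92564829995748
[ 454.20985786 -221.11604355   46.        ] 71.64473827951242 22.41616216552868
```

Emit:
send_rows(
  moves=[
    [[0.001, 0, -0.03, 0, 0, 0.01, 0.2], [0.001, 0, -0.035, 0, 0, 0, 0.2], [0, 0, -0.03, 0, 0, 0, 0.2], [0, 0, -0.02, 0, 0, 0, 0.2], [0, 0, -0.012, 0, 0, 0, 0.2], [0, 0, 0, 0, 0, 0, 0.2], [0, 0, 0, 0, 0, 0, -0.4], [0, 0, 0, 0, 0, 0, -0.8], [0, 0, 0, 0, 0, 0, -0.8], [0, 0, 0, 0, 0, 0, -0.8]],
  ],
  grip_force=90,
)

```text
clock: 32.75
eef_pos: [454.3, -222.2, 40.4]
tcp_rot: [3.141, -0.002, 0.01]
contact_force: [-1.1, 2.9, 6.3]
opening: 0.268
grasp_force: 89.1
```

Emit:
send_rows(
  moves=[
    [[0, 0, 0.02, 0, 0, 0, -0.8], [0, 0, 0.04, 0, 0, 0, -0.8], [0, 0, 0.04, 0, 0, 0, -0.8], [0.005, 0.025, 0.04, 0, 0, -0.02, -0.8], [0.009, 0.042, 0.01, 0, 0, -0.03, -0.8], [0.009, 0.042, 0, 0, 0, -0.03, -0.8], [0.009, 0.042, 0, 0, 0, -0.03, -0.8], [0.009, 0.042, 0, 0, 0, -0.03, -0.8], [0.009, 0.042, 0, 0, 0, -0.03, -0.8], [0.009, 0.042, 0, 0, 0, -0.03, -0.8]],
  ],
)

```text
clock: 33.75
eef_pos: [512.5, 56.6, 189.7]
tcp_rot: [-3.141, -0.001, -0.191]
contact_force: [1.0, 0.1, -3.1]
opening: 0.261
grasp_force: 89.4
```

Emit:
send_rows(
  moves=[
    [[0.009, 0.042, 0, 0, 0, -0.03, -0.8], [0.009, 0.042, 0, 0, 0, -0.03, -0.8], [0.009, 0.042, 0, 0, 0, -0.03, -0.8], [0.009, 0.042, 0, 0, 0, -0.03, -0.8], [0.009, 0.04, 0, 0, 0, -0.02, -0.8], [0.005, 0.03, 0, 0, 0, 0, -0.8], [0, 0, 0, 0, 0, 0, -0.8], [0, 0, 0, 0, 0, 0, -0.8], [0, 0, 0, 0, 0, 0, -0.8]],
  ],
)

```text
clock: 34.65
eef_pos: [562.1, 291.9, 189.1]
tcp_rot: [3.141, 0.0, -0.33]
contact_force: [-0.2, -0.7, -4.4]
opening: 0.26
grasp_force: 89.5
```

```bash
python3 - <<'E'
from h import *
s=sense();print(s['clock'],s['eef_pos'],s['tcp_rot'],s['opening'])
f=shot('wrist','w11')
E
```

```text
34.65 [562.06030361 291.91401315 189.09151796] [ 3.14085484e+00  3.01782094e-04 -3.30478394e-01] 0.26023337651871264
```

View pics/w11.png

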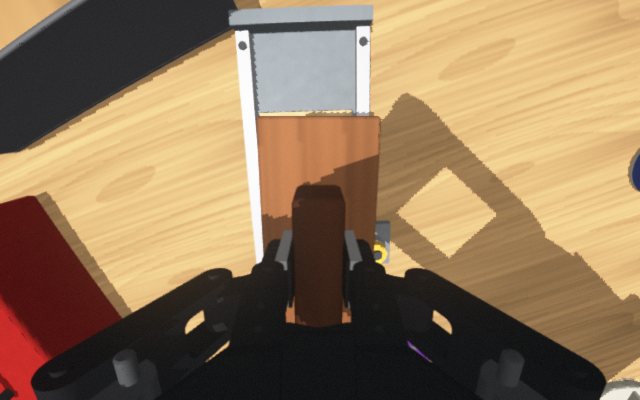

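```bash
python3 - <<'E'
from h import *
f=shot('wrist');s=sense()
P=plane(f,[(258,117),(380,117)],s['eef_pos'][2]-23);y=s['tcp_rot'][2];x=np.array([np.cos(y),np.sin(y),0]);d=P[1]-P[0]
print(s['eef_pos'],np.linalg.norm(d),np.arctan2(d[0],-d[1]),y,(P.mean(0)-s['eef_pos'])@x,(P.mean(0)-s['eef_pos'])@np.array([-x[1],x[0],0]))
E
```

```text
[562.32948511 291.73078021 189.21237256] 60.94725512574832 -0.3322640556396135 -0.33120482445110344 67.17316479954982 -0.3449195131129477
```

Emit:
send_rows(
  moves=[
    [[0.0005, 0.005, 0, 0, 0, 0.031, -0.8], [0, 0.0045, 0, 0, 0, 0, -0.8], [0, 0, -0.015, 0, 0, 0, -0.8], [0, 0, -0.015, 0, 0, 0, -0.8], [0, 0, -0.005, 0, 0, 0, -0.8], [0, 0, 0, 0, 0, 0, -0.8], [0, 0, 0, 0, 0, 0, -0.8]],
  ],
)

```text
clock: 35.45
eef_pos: [563.0, 302.3, 153.7]
tcp_rot: [3.141, 0.0, -0.299]
contact_force: [-0.7, -0.2, -2.6]
opening: 0.26
grasp_force: 89.6
```

Emit:
send_rows(
  moves=[
    [[0, 0, -0.002, 0, 0, 0, -0.8], [0, 0, -0.002, 0, 0, 0, -0.8], [0, 0, 0, 0, 0, 0, -0.8]],
  ],
)

```text
clock: 35.75
eef_pos: [563.0, 302.4, 150.0]
tcp_rot: [-3.142, -0.0, -0.299]
contact_force: [-0.6, -0.3, -3.8]
opening: 0.263
grasp_force: 89.6
```

Emit:
send_rows(
  moves=[
    [[0, 0, -0.0015, 0, 0, 0, -0.8], [0, 0, -0.001, 0, 0, 0, -0.8], [0, 0, 0, 0, 0, 0, -0.8]],
  ],
)

```text
clock: 36.05
eef_pos: [562.9, 302.3, 147.4]
tcp_rot: [3.141, 0.0, -0.299]
contact_force: [-0.1, -0.0, -4.1]
opening: 0.262
grasp_force: 89.6
```

Emit:
send_rows(
  moves=[
    [[0, 0, -0.001, 0, 0, 0, -0.8], [0, 0, -0.001, 0, 0, 0, -0.8], [0, 0, 0, 0, 0, 0, -0.8]],
  ],
)

```text
clock: 36.35
eef_pos: [563.1, 302.4, 145.6]
tcp_rot: [-3.141, -0.0, -0.299]
contact_force: [-0.9, 0.6, -4.3]
opening: 0.262
grasp_force: 89.8
```

Emit:
send_rows(
  moves=[
    [[0, 0, -0.001, 0, 0, 0, -0.8], [0, 0, -0.001, 0, 0, 0, -0.8], [0, 0, 0, 0, 0, 0, -0.8]],
  ],
)

```text
clock: 36.65
eef_pos: [563.5, 302.4, 145.4]
tcp_rot: [-3.141, -0.001, -0.299]
contact_force: [-4.1, -3.1, 11.7]
opening: 0.263
grasp_force: 91.9
```

Emit:
send_rows(
  moves=[
    [[0, 0, 0.001, 0, 0, 0, -0.8], [0, 0, 0, 0, 0, 0, -0.2], [0, 0, 0, 0, 0, 0, 0.2], [0, 0, 0, 0, 0, 0, 0.2], [0, 0, 0.03, 0, 0, 0, 0.2], [0, 0, 0.035, 0, 0, 0, 0.2], [-0.02, 0.006, 0.035, 0, 0, 0, 0.2], [-0.03, 0.01, 0.03, 0, 0, 0, 0.2], [0, 0, 0, 0, 0, 0, 0.2], [0, 0, 0, 0, 0, 0, 0.2]],
  ],
)

```text
clock: 37.65
eef_pos: [513.1, 318.8, 275.2]
tcp_rot: [-3.14, -0.001, -0.298]
contact_force: [0.9, -0.0, -0.3]
opening: 0.598
grasp_force: 0.0
```

```bash
python3 - <<'E'
from h import *
s=sense();print(s['clock'],s['eef_pos'],s['tcp_rot'],s['opening'])
f=shot('wrist','w12')
E
```

```text
37.65 [513.07036324 318.77700027 275.20583218] [-3.14030243e+00 -1.35274785e-03 -2.98107284e-01] 0.597549756875464
```

View pics/w12.png

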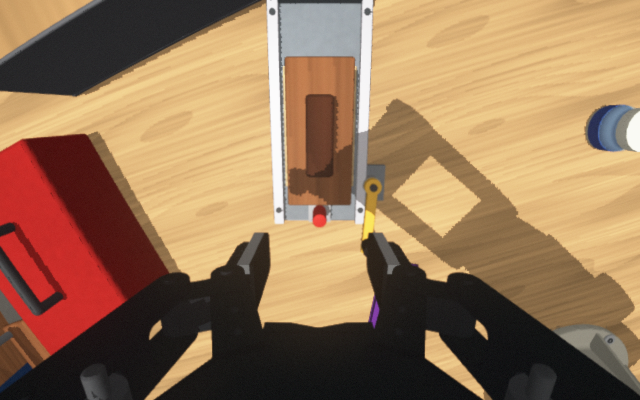

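```bash
python3 - <<'E'
from h import *
f=shot('wrist')
P=plane(f,[(285.5,57),(355.5,57),(351,206),(288.5,206)],121.6);print(P.mean(0),np.linalg.norm(P[0]-P[3]),np.linalg.norm(P[0]-P[1]),(P[0]-P[3])[:2])
print('post',plane(f,[(319.5,219.5)],64),'exp',562.6-110*np.cos(.3),301+110*np.sin(.3))
c,s=np.cos(-.3),np.sin(-.3); R2=np.array([[c,-s],[s,c]])
print('pivot',plane(f,[(373,187)],35),R2@[-65,-70]+[562.6,301])
print('knob',plane(f,[(369,244)],61)); print('bar end dir from pivot',plane(f,[(371,215)],35))
E
```

```text
[560.42335259 301.66125264 121.6       ] 138.92321737839404 62.44313886236347 [132.49722239 -41.76297866]
post [[460.42002292 332.70887663  64.        ]] exp 457.51298619618336 333.5072227327473
pivot [[472.48621543 256.0966116   35.        ]] [479.81671374 253.33525919]
knob [[408.94283738 282.46186089  61.        ]]
bar end dir from pivot [[436.04066338 268.15563363  35.        ]]
```

Emit:
send_rows(
  moves=[
    [[-0.03, 0.008, 0, 0, 0, 0, -1], [-0.035, 0.01, 0, 0, 0, 0, -1], [-0.032, 0.01, -0.01, 0, 0, 0, -1], [0, 0, -0.035, 0, 0, 0, -1], [0, 0, -0.035, 0, 0, 0, -1], [0, 0, -0.035, 0, 0, 0, -1], [0, 0, -0.035, 0, 0, 0, -1], [0, 0, -0.035, 0, 0, 0, -1], [0, 0, -0.03, 0, 0, 0, -1], [0, 0, 0, 0, 0, 0, -1]],
  ],
)

```text
clock: 38.75
eef_pos: [413.7, 343.7, 54.8]
tcp_rot: [3.134, 0.005, -0.3]
contact_force: [0.4, -0.8, -0.4]
opening: 0.001
grasp_force: 0.0
```

Emit:
send_rows(
  moves=[
    [[0, 0, 0, 0, 0, 0, -1], [0, 0, 0, 0, 0, 0, -1]],
  ],
)

```text
clock: 38.95
eef_pos: [416.9, 346.8, 60.6]
tcp_rot: [-3.14, -0.001, -0.3]
contact_force: [-0.6, -0.0, -0.3]
opening: 0.003
grasp_force: 0.0
```

```bash
python3 - <<'E'
from h import *
s=sense();print(s['clock'],s['eef_pos'],s['tcp_rot'],s['opening'],s['contact_force'])
p=np.array([459.3,333.]);x=np.array([np.cos(.3),-np.sin(.3)]);d=s['eef_pos'][:2]-p;print(d@x,d@[-x[1],x[0]])
f=shot('wrist','w13');w=f['img'].copy();cv2.imwrite('pics/w13.png',w[:,:,::-1])
for c,u in (('yellow',proj(f,[[472,256,35]])[0]),): print(u,plane(f,comp(f,c,u,120),35)[:,:2].round(0).tolist())
E
```

```text
38.95 [416.91436294 346.79249496  60.56825657] [-3.14040547e+00 -8.02808805e-04 -2.99526992e-01] 0.003114885055501091 [-0.55337859 -0.00254592 -0.25070881]
-44.568506654865665 0.650661487566329
[458.24522409  92.95951437] [[481.0, 251.0], [480.0, 249.0], [479.0, 248.0], [476.0, 246.0], [475.0, 246.0], [473.0, 245.0], [471.0, 245.0], [469.0, 246.0], [467.0, 246.0], [414.0, 271.0], [412.0, 273.0], [411.0, 274.0], [412.0, 275.0], [414.0, 278.0], [415.0, 281.0], [417.0, 285.0], [418.0, 285.0], [426.0, 283.0], [474.0, 267.0], [477.0, 265.0], [480.0, 264.0], [481.0, 263.0], [482.0, 261.0], [483.0, 258.0], [482.0, 256.0]]
```

Emit:
send_rows(
  moves=[
    [[0.0095, -0.003, 0, 0, 0, 0, -1], [0.0075, -0.0023, 0, 0, 0, 0, -1], [0.0057, -0.0018, 0, 0, 0, 0, -1], [0.0067, -0.002, 0, 0, 0, 0, -1], [0.0086, -0.0027, 0, 0, 0, 0, -1], [0.0095, -0.003, 0, 0, 0, 0, -1], [0.0095, -0.003, 0, 0, 0, 0, -1], [0.0095, -0.003, 0, 0, 0, 0, -1], [0.0076, -0.0023, 0, 0, 0, 0, -1], [0.0057, -0.0018, 0, 0, 0, 0, -1]],
  ],
)

```text
clock: 40.0
eef_pos: [496.5, 321.3, 59.5]
tcp_rot: [-3.141, 0.0, -0.3]
contact_force: [-3.1, 3.1, 2.9]
opening: -0.006
grasp_force: 2.2
```

Emit:
send_rows(
  moves=[
    [[0.0048, -0.0015, 0, 0, 0, 0, -1], [0.0029, -0.0009, 0, 0, 0, 0, -1], [0.0019, -0.0006, 0, 0, 0, 0, -1], [0.001, -0.0003, 0, 0, 0, 0, -1], [0, 0, 0, 0, 0, 0, -1]],
  ],
)

```text
clock: 40.5
eef_pos: [506.5, 318.1, 59.5]
tcp_rot: [3.141, -0.0, -0.299]
contact_force: [-0.4, 2.1, 2.0]
opening: 0.0
grasp_force: 1.0
```

Emit:
send_rows(
  moves=[
    [[0.001, -0.0003, 0, 0, 0, 0, -1], [0.001, -0.0003, 0, 0, 0, 0, -1], [0, 0, 0, 0, 0, 0, -1]],
  ],
)

```text
clock: 40.8
eef_pos: [506.8, 317.9, 59.4]
tcp_rot: [3.141, 0.003, -0.3]
contact_force: [-9.5, 6.7, 5.5]
opening: -0.002
grasp_force: 5.5
```

Emit:
send_rows(
  moves=[
    [[0.001, -0.0003, 0, 0, 0, 0, -1], [0.001, -0.0003, 0, 0, 0, 0, -1], [0, 0, 0, 0, 0, 0, -1]],
  ],
)

```text
clock: 41.1
eef_pos: [506.9, 317.9, 59.4]
tcp_rot: [3.14, 0.006, -0.3]
contact_force: [-18.4, 11.1, 10.5]
opening: -0.0
grasp_force: 10.3
```

Emit:
send_rows(
  moves=[
    [[-0.0095, 0.003, 0, 0, 0, 0, -1], [-0.019, 0.006, 0, 0, 0, 0, -1], [-0.0145, 0.0043, 0.02, 0, 0, 0, -1], [0, 0, 0.04, 0, 0, 0, -1], [-0.025, -0.028, 0.03, 0, 0, 0, -1], [-0.03, -0.031, 0, 0, 0, 0, -1], [-0.025, -0.031, 0, 0, 0, 0, -1], [0, 0, 0, 0, 0, 0, -1], [0, 0, 0, 0, 0, 0, -1]],
  ],
)

```text
clock: 42.0
eef_pos: [386.8, 239.9, 149.8]
tcp_rot: [-3.141, -0.001, -0.3]
contact_force: [0.8, 0.7, -0.8]
opening: 0.001
grasp_force: 0.0
```

```bash
python3 - <<'E'
from h import *
s=sense();print(s['clock'],s['eef_pos'],s['tcp_rot'],s['qpos'].round(2))
f=shot('wrist','w14')
h=comp(f,'yellow',proj(f,[[440,266,35]])[0],150);P=plane(f,h,35)[:,:2];print(cv2.minAreaRect(P.astype(np.float32)))
# red post
m=comp(f,'red',proj(f,[[527,312,64]])[0],40);print('post top-ish',plane(f,[m.mean(0)],60))
f=shot('side','s14');a=f['img'];
E
```

```text
42.0 [386.76843842 239.87215307 149.75499761] [-3.14127151e+00 -7.85014652e-04 -2.99571582e-01] [ 0.55  0.22  2.08 -0.    0.84  2.42]
((441.89617919921875, 266.52642822265625), (20.886808395385742, 83.84049987792969), 69.89363861083984)
post top-ish [[522.32170596 308.58810298  60.        ]]
```

View pics/w14.png

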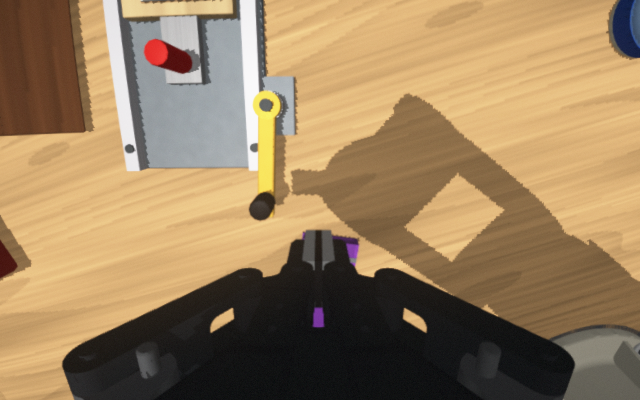

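```bash
python3 - <<'E'
from h import *
f=shot('wrist');s=sense();t=s['eef_pos'][:2]
c,sn=np.cos(.3),np.sin(.3); R2=np.array([[c,sn],[-sn,c]])
piv=plane(f,[(267,104)],35)[0,:2];k=plane(f,[(260.5,210)],61)[0,:2];post=plane(f,[(154,50)],64)[0,:2]
print(piv,k,post)
d=R2.T@(k-piv);print('knob st',d,np.linalg.norm(d),'theta',np.arctan2(d[1],-d[0]));print('post st',R2.T@(post-piv))
for p in(np.array([472.3,255.9]),):
  prev=t
  for th in (0.07,.1,.3,.5,.7,.9,1.1,1.3,1.45,1.571):
    D=45 if th==.07 else (24 if th<1.2 else 22 if th<1.4 else 20)
    q=p+R2@(80*np.array([-np.cos(th),np.sin(th)])-D*np.array([np.sin(th),np.cos(th)]))
    print(th,q.round(1),(q-prev).round(1));prev=q
E
```

```text
[474.3873579  257.22867473] [398.78270333 285.02171525] [529.56245665 315.29219738]
knob st [-80.44129034   4.20900261] 80.55133080426936 theta 0.05227623480344978
post st [35.55184091 71.77555846]
0.07 [381.4 242.9] [-6.7  1.8]
0.1 [389.3 264.9] [ 7.8 22.1]
0.3 [392.7 281.3] [ 3.5 16.3]
0.5 [399.3 296.6] [ 6.6 15.3]
0.7 [408.9 310.3] [ 9.5 13.7]
0.9 [420.9 321.8] [12.1 11.5]
1.1 [435.1 330.7] [14.1  8.9]
1.3 [452.6 336.5] [17.6  5.9]
1.45 [466.9 338.2] [14.2  1.7]
1.571 [476.9 338.2] [10.   0.1]
```

Emit:
send_rows(
  moves=[
    [[-0.005, 0.002, -0.03, 0, 0, 0, -1], [0, 0, -0.03, 0, 0, 0, -1], [0, 0, -0.025, 0, 0, 0, -1], [0, 0, -0.007, 0, 0, 0, -1], [0, 0, 0, 0, 0, 0, -1], [0, 0, 0, 0, 0, 0, -1]],
  ],
)

```text
clock: 42.75
eef_pos: [383.1, 242.8, 58.1]
tcp_rot: [-3.141, -0.001, -0.299]
contact_force: [-0.1, -0.6, 0.5]
opening: 0.003
grasp_force: 0.0
```

Emit:
send_rows(
  moves=[
    [[0.003, 0.011, 0, 0, 0, 0, -1], [0.004, 0.011, 0, 0, 0, 0, -1], [0.0035, 0.0165, 0, 0, 0, 0, -1], [0.0065, 0.0155, 0, 0, 0, 0, -1], [0.0095, 0.0135, 0, 0, 0, 0, -1], [0.012, 0.0115, 0, 0, 0, 0, -1], [0.014, 0.009, 0, 0, 0, 0, -1], [0.009, 0.003, 0, 0, 0, 0, -1], [0.0085, 0.003, 0, 0, 0, 0, -1], [0, 0, 0, 0, 0, 0, -1]],
  ],
)

```text
clock: 43.75
eef_pos: [453.6, 337.1, 57.7]
tcp_rot: [-3.14, -0.001, -0.299]
contact_force: [0.1, -0.0, -0.3]
opening: 0.004
grasp_force: 0.0
```

Emit:
send_rows(
  moves=[
    [[0.007, 0.001, 0, 0, 0, 0, -1], [0.007, 0.001, 0, 0, 0, 0, -1], [0.005, 0, 0, 0, 0, 0, -1], [0.003, 0, 0, 0, 0, 0, -1], [0, 0, 0, 0, 0, 0, -1]],
  ],
)

```text
clock: 44.25
eef_pos: [475.0, 338.2, 57.6]
tcp_rot: [-3.141, -0.0, -0.3]
contact_force: [0.4, 0.3, -0.4]
opening: -0.003
grasp_force: 0.0
```

Emit:
send_rows(
  moves=[
    [[0.0019, -0.0006, 0, 0, 0, 0, -1], [0.0014, -0.0004, 0, 0, 0, 0, -1], [0, 0, 0, 0, 0, 0, -1]],
  ],
)

```text
clock: 44.55
eef_pos: [476.4, 337.6, 57.5]
tcp_rot: [3.141, 0.002, -0.3]
contact_force: [-7.6, 5.2, 2.1]
opening: -0.0
grasp_force: 4.1
```

Emit:
send_rows(
  moves=[
    [[0.0014, -0.0004, 0, 0, 0, 0, -1], [0.001, -0.0003, 0, 0, 0, 0, -1], [0, 0, 0, 0, 0, 0, -1]],
  ],
)

```text
clock: 44.85
eef_pos: [476.7, 337.5, 57.5]
tcp_rot: [3.14, 0.006, -0.3]
contact_force: [-18.0, 10.8, 8.2]
opening: 0.004
grasp_force: 9.7
```

Emit:
send_rows(
  moves=[
    [[-0.0095, 0.003, 0, 0, 0, 0, -1], [-0.019, 0.006, 0, 0, 0, 0, -1], [-0.019, 0.006, 0.01, 0, 0, 0, -1], [0, 0, 0.04, 0, 0, 0, -1], [0, 0, 0.045, 0, 0, 0, -1], [0, 0, 0.045, 0, 0, 0, -1], [0, 0, 0.045, 0, 0, 0, -1], [0, 0, 0.035, 0, 0, 0, -1], [0, 0, 0, 0, 0, 0, -1], [0, 0, 0, 0, 0, 0, -1]],
  ],
)

```text
clock: 45.85
eef_pos: [431.8, 351.9, 278.7]
tcp_rot: [-3.14, -0.001, -0.299]
contact_force: [-0.8, 0.0, -0.7]
opening: -0.002
grasp_force: 0.0
```

```bash
python3 - <<'E'
from h import *
s=sense();print(s['clock'],s['eef_pos'],s['contact_force'])
f=shot('wrist','w15')
c,sn=np.cos(.3),np.sin(.3); R2=np.array([[c,sn],[-sn,c]]);pv=np.array([473.3,256.5])
h=comp(f,'yellow',proj(f,[[484,292,35]])[0],120);r=cv2.minAreaRect(plane(f,h,35)[:,:2].astype(np.float32));print('bar',r, 'stand',R2.T@(np.array(r[0])-pv))
b=pv+R2@[145,70]; u=proj(f,[[*b,121.6]])[0];print('bed exp',b,u)
for rad in(90,120): q=rect(f,'board',u,rad,121.6);print('board',q,R2.T@(q[0][:2]-b))
for n in('red',): 
  m=comp(f,n,proj(f,[[*(pv+R2@[35,70]),64]])[0],30);P=plane(f,m,64);print('post st',R2.T@(P[:,:2].mean(0)-pv))
t=shot('top','t15'); u=proj(t,[[*b,121.6]])[0];q=rect(t,'board',u,40,121.6);print('top board',q,R2.T@(q[0][:2]-b))
E
```

```text
45.85 [431.81612606 351.91824675 278.65788592] [-0.81636307  0.01469277 -0.69897094]
bar ((479.93890380859375, 284.21881103515625), (79.67728424072266, 18.11762046813965), 73.12440490722656) stand [-1.84908171 28.44272184]
bed exp [632.51020539 280.52312427] [328.99158588 -57.42706671]Traceback (most recent call last):
  File "<stdin>", line 7, in <module>
  File "h.py", line 37, in rect
    P=plane(f,comp(f,col,seed,rad),z)[:,:2].astype(np.float32)
              ~~~~^^^^^^^^^^^^^^^^
  File "h.py", line 33, in comp
    n,l,st,_=cv2.connectedComponentsWithStats(m); k=1+np.argmax(st[1:,4])
                                                      ~~~~~~~~~^^^^^^^^^^
    return _wrapfunc(a, 'argmax', axis=axis, out=out, **kwds)
    return bound(*args, **kwds)
ValueError: attempt to get argmax of an empty sequence
```

Emit:
send_rows(
  moves=[
    [[0.02, -0.006, 0.03, 0, 0, 0, -1], [0.03, -0.009, 0.02, 0, 0, 0, -1], [0.03, -0.009, 0, 0, 0, 0, -1], [0.03, -0.009, 0, 0, 0, 0, -1], [0.028, -0.009, 0, 0, 0, 0, -1], [0, 0, 0, 0, 0, 0, -1], [0, 0, 0, 0, 0, 0, -1], [0, 0, 0, 0, 0, 0, -1]],
  ],
)

```text
clock: 46.7
eef_pos: [569.3, 309.8, 326.4]
tcp_rot: [3.14, 0.002, -0.299]
contact_force: [-0.9, -0.4, 0.2]
opening: -0.001
grasp_force: 0.0
```

```bash
python3 - <<'E'
from h import *
s=sense();print(s['clock'],s['eef_pos'],s['contact_force'])
f=shot('wrist','w16')
c,sn=np.cos(.3),np.sin(.3); R2=np.array([[c,sn],[-sn,c]]);pv=np.array([473.3,256.5])
b=pv+R2@[145,70]; u=proj(f,[[*b,121.6]])[0];print('bed exp',b,u)
for rad in(90,110): q=rect(f,'board',u,rad,121.6);print('board',q,R2.T@(q[0][:2]-b))
m=comp(f,'red',proj(f,[[*(pv+R2@[35,70]),64]])[0],30);P=plane(f,m,64);print('post st',R2.T@(P[:,:2].mean(0)-pv))
# far edge of bed (plywood) vs cork/board along the centre line
h=cv2.cvtColor(f['img'],cv2.COLOR_RGB2HSV); m=cv2.inRange(h,(17,70,120),(24,108,255))
u0=proj(f,[[*(b+R2@[75,0]),25]])[0];print('bed far edge exp',u0); col=int(u0[0]);r=int(u0[1]);print(h[r-8:r+14,col].tolist())
E
```

```text
46.7 [569.2947867  309.76315029 326.36929971] [-0.89650713 -0.43657135  0.17373298]
bed exp [632.51020539 280.52312427] [326.21933884 115.13790476]
board (array([618.94219971, 377.21624756, 121.6       ]), 41.055484771728516, 19.25999641418457, np.float64(-0.3529149171223569)) [-41.53678269  88.36484908]
board (array([605.77807617, 393.41906738, 121.6       ]), 76.11927795410156, 42.267513275146484, np.float64(-0.3301062739663738)) [-58.90121091  99.95372958]Traceback (most recent call last):
  File "<stdin>", line 7, in <module>
  File "h.py", line 33, in comp
    n,l,st,_=cv2.connectedComponentsWithStats(m); k=1+np.argmax(st[1:,4])
                                                      ~~~~~~~~~^^^^^^^^^^
    return _wrapfunc(a, 'argmax', axis=axis, out=out, **kwds)
    return bound(*args, **kwds)
ValueError: attempt to get argmax of an empty sequence
```

```bash
python3 - <<'E'
import cv2,numpy as np
h=cv2.cvtColor(cv2.imread('pics/w16.png'),cv2.COLOR_BGR2HSV)
for r in range(20,240,14): print(r,' '.join('%d/%d/%d'%tuple(h[r,c]) for c in range(230,431,20)))
E
```

```text
20 19/113/236 120/10/78 14/70/76 21/94/246 21/98/243 20/101/242 18/116/220 17/114/223 17/116/220 18/111/232 20/106/238
34 10/6/138 150/6/45 120/11/45 17/122/150 18/112/229 17/115/226 17/116/216 18/109/231 19/105/235 19/108/234 18/110/230
48 120/6/46 150/5/47 0/6/45 101/15/190 105/16/196 105/16/191 102/13/190 99/10/186 19/111/230 21/97/246 19/103/239
62 135/11/46 0/0/47 17/117/201 108/10/126 16/165/252 16/165/252 16/164/252 17/92/227 19/102/240 18/108/233 19/107/234
76 17/96/98 19/110/232 19/107/234 120/4/127 16/160/252 15/164/251 19/151/251 18/98/237 19/107/234 19/107/232 19/103/239
90 21/100/242 19/105/236 20/102/241 120/2/128 17/160/252 16/162/252 20/147/248 19/101/239 18/109/231 20/103/240 18/113/228
104 21/98/244 20/102/240 20/101/241 0/6/134 17/158/253 16/160/253 17/146/238 18/110/230 16/119/156 19/103/237 18/108/233
118 19/105/235 19/105/238 18/109/232 174/9/148 17/156/253 28/12/247 15/146/232 19/106/236 16/120/153 16/119/154 20/101/240
132 19/106/236 19/109/234 19/104/237 171/9/197 17/155/253 27/10/250 14/137/207 16/119/150 16/122/155 16/122/146 17/117/201
146 12/149/128 12/148/126 18/108/229 170/7/221 17/155/253 16/161/253 16/103/175 16/119/152 16/121/150 16/122/144 16/122/155
160 12/151/130 12/143/130 19/103/236 165/2/241 10/180/186 10/182/186 17/104/170 16/120/161 16/119/165 17/120/153 17/114/225
174 12/148/133 12/141/128 21/97/243 0/2/245 108/7/189 10/3/232 160/7/111 16/118/173 16/118/162 19/104/237 19/104/237
188 13/149/130 12/145/130 20/99/241 150/1/249 103/9/189 8/24/130 105/8/183 16/119/156 18/115/223 19/107/234 19/107/233
202 12/143/130 12/144/124 19/105/235 150/1/250 103/10/183 135/3/181 111/10/184 105/6/163 16/121/143 20/101/239 20/99/243
216 12/147/125 12/141/123 19/106/234 150/1/249 26/152/252 26/153/253 26/153/253 18/13/101 20/101/241 17/120/161 21/98/243
230 13/146/126 18/108/233 19/108/232 165/2/241 15/4/120 0/0/128 102/7/175 19/106/236 19/109/234 17/119/171 16/119/176
```

```bash
python3 - <<'E'
from h import *
RA=((9,130,25),(14,190,200))
def blobs(n,amin):
    im=cv2.imread('pics/'+n+'.png');h=cv2.cvtColor(im,cv2.COLOR_BGR2HSV);m=cv2.inRange(h,*map(np.array,RA))
    for c in cv2.findContours(m,cv2.RETR_EXTERNAL,cv2.CHAIN_APPROX_NONE)[0]:
        if cv2.contourArea(c)>amin:
            ap=cv2.approxPolyDP(cv2.convexHull(c),3,True).reshape(-1,2);print(n,cv2.contourArea(c),ap.tolist())
    return h
for n,a in(('w12',300),('w14',300),('w15',300),('w16',300)): blobs(n,a)
shot('top','t16');shot('side','s16')
blobs('t16',60);blobs('s16',60)
t=np.array([[600,400,8]])
for n in('top','side'): f=shot(n);print(n,proj(f,t))
E
```

```text
w12 1729.0 [[0, 312], [22, 320], [50, 356], [0, 384]]
w12 9460.0 [[351, 57], [354, 75], [349, 202], [289, 203], [285, 59]]
w14 10094.0 [[68, 0], [85, 130], [0, 135], [0, 0]]
w15 5550.0 [[69, 391], [0, 364], [0, 301], [30, 290], [77, 288], [103, 333]]
w15 5957.0 [[194, 6], [202, 5], [244, 22], [245, 133], [199, 133]]
w16 3461.0 [[0, 294], [58, 319], [78, 344], [71, 393], [0, 399]]
w16 681.5 [[349, 139], [347, 171], [307, 169], [307, 157]]
w16 3559.5 [[254, 134], [258, 220], [227, 232], [222, 230], [216, 136]]
t16 670.0 [[9, 251], [5, 348], [0, 353], [0, 252]]
t16 4408.5 [[600, 210], [639, 218], [639, 317], [590, 306]]
t16 403.5 [[452, 179], [453, 194], [437, 199], [432, 193], [433, 184], [441, 177]]
t16 987.0 [[481, 72], [488, 79], [486, 101], [477, 106], [460, 103], [454, 92], [457, 79], [465, 73]]
s16 707.0 [[343, 293], [351, 300], [350, 318], [336, 326], [325, 318], [325, 300], [333, 293]]
s16 1968.0 [[481, 283], [493, 291], [499, 319], [490, 331], [470, 333], [454, 323], [448, 302], [456, 291]]
s16 811.0 [[319, 84], [354, 89], [370, 98], [367, 111], [318, 100]]
s16 10427.5 [[591, 0], [572, 45], [351, 49], [337, 38], [345, 4], [354, 0]]
s16 5512.0 [[335, 8], [335, 34], [282, 51], [200, 55], [191, 0], [329, 0]]
s16 2838.5 [[33, 0], [58, 60], [0, 64], [0, 0]]
top [[170.16520065 153.28326845]]
side [[342.02174845 103.99348683]]
```

```bash
python3 - <<'E'
from h import *
g=grab_frame('wrist')
def fr(p,rot):
    T=np.eye(4);T[:3,:3]=R.from_euler('xyz',rot).as_matrix();T[:3,3]=p;C=T@np.array(g['T_tool_cam']);return dict(mtx=g['mtx'],dist=g['dist'],R=C[:3,:3],c=C[:3,3])
A=fr([431.8,351.9,278.7],[-3.14,-.001,-.299]);B=fr([569.3,309.76,326.37],[3.14,.002,-.299])
for a,b in(((245,133),(258,220)),((199,133),(222,231)),((244,22),(254,134)),((202,5),(216,136))): print(tri(A,a,B,b))
for z in(0,16,32,64):
    P=plane(B,[(216,136),(254,134),(258,220),(222,231)],z);print(z,P.round(0)[:,:2].tolist(),[round(np.linalg.norm(P[i]-P[i-1])) for i in range(4)])
h=cv2.cvtColor(cv2.imread('pics/w16.png'),cv2.COLOR_BGR2HSV)
for r in range(120,246,7): print(r,' '.join('%d/%d/%d'%tuple(h[r,c]) for c in range(204,276,6)))
E
```

```text
(array([506.08782038, 432.79458264,   4.41592499]), np.float64(1.166355551629904))
(array([521.32316565, 471.45265933,  59.66441007]), np.float64(0.2559195610015953))
(array([637.75506044, 388.82430722,   0.92231439]), np.float64(3.646368712618791))
(array([649.27191346, 422.02440216,  59.21355779]), np.float64(10.684285781951104))
0 [[653.0, 448.0], [638.0, 391.0], [505.0, 434.0], [504.0, 499.0]] [157, 59, 140, 65]
16 [[652.0, 443.0], [638.0, 387.0], [509.0, 429.0], [509.0, 491.0]] [152, 57, 135, 63]
32 [[652.0, 437.0], [638.0, 384.0], [514.0, 423.0], [513.0, 484.0]] [146, 55, 130, 61]
64 [[650.0, 426.0], [638.0, 377.0], [523.0, 413.0], [523.0, 469.0]] [135, 51, 120, 56]
120 19/103/238 20/105/239 19/104/237 19/109/235 19/105/236 20/101/240 20/102/241 19/107/233 19/108/233 18/111/228 18/108/231 18/110/227
127 19/109/234 19/106/236 20/102/240 18/109/232 19/105/237 19/106/235 19/108/231 19/107/234 18/109/233 19/105/235 19/104/238 19/106/235
134 18/109/231 19/102/239 18/110/231 18/112/231 17/118/209 15/126/127 15/131/121 13/135/113 14/137/127 17/118/210 19/105/238 18/109/231
141 20/105/
[... 1318 characters left out ...]
 19/103/237 20/102/241
211 20/102/238 19/102/239 19/103/241 12/149/173 12/147/130 12/146/124 12/147/127 12/149/128 12/140/137 13/130/145 19/102/238 20/98/241
218 19/106/235 20/102/240 20/102/241 12/149/173 12/149/128 12/149/123 12/146/124 12/144/131 12/145/135 13/134/141 19/105/235 19/100/239
225 19/105/236 20/101/242 20/101/242 13/147/180 13/147/130 13/148/126 12/145/123 13/137/151 19/108/234 19/108/232 19/107/232 18/109/231
232 20/98/242 19/103/238 20/105/238 17/115/226 14/138/155 17/116/222 19/108/234 18/109/232 19/107/236 18/108/233 19/107/234 18/107/233
239 19/105/238 19/107/237 19/106/236 18/109/231 19/106/235 18/108/234 19/105/236 19/103/238 18/109/233 18/109/233 18/108/233 19/104/238
```

```bash
python3 - <<'E'
from h import *
g=grab_frame('wrist')
def fr(p,rot):
    T=np.eye(4);T[:3,:3]=R.from_euler('xyz',rot).as_matrix();T[:3,3]=p;C=T@np.array(g['T_tool_cam']);return dict(mtx=g['mtx'],dist=g['dist'],R=C[:3,:3],c=C[:3,3])
F=dict(w12=fr([513.1,318.8,275.2],[-3.14,-.001,-.298]),w15=fr([431.8,351.9,278.7],[-3.14,-.001,-.299]),w16=fr([569.3,309.76,326.37],[3.14,.002,-.299]))
for n,f in F.items():
    h=cv2.cvtColor(cv2.imread('pics/'+n+'.png'),cv2.COLOR_BGR2HSV);m=cv2.inRange(h,(0,150,20),(4,255,255))|cv2.inRange(h,(174,150,20),(180,255,255));m[:,260:]=0
    cs=cv2.findContours(m,cv2.RETR_EXTERNAL,cv2.CHAIN_APPROX_NONE)[0];c=max(cs,key=cv2.contourArea)
    ap=cv2.approxPolyDP(cv2.convexHull(c),4,True).reshape(-1,2);print(n,ap.tolist(),plane(f,ap,0)[:,:2].round().tolist(),plane(f,ap,110)[:,:2].round().tolist())
# camera-side check of the leaning board
s=shot('side')
c,sn=np.cos(.32),np.sin(.32);ctr=np.array([414.9*c+589.7*sn,-414.9*sn+589.7*c])
up=[]
for y,z in((32,0),(-32,0),(-32,16)):
  for x in(-70,70):
    hh=35.5-(.832*y+.555*z); nn=-.555*y+.832*z
    P=[*(ctr+x*np.array([c,-sn])+nn*np.array([sn,c])),hh]; print((y,z,x),np.round(P),'w15',proj(F['w15'],[P])[0].round(),'w16',proj(F['w16'],[P])[0].round(),'side',proj(s,[P])[0].round())
E
```

```text
w12 [[85, 135], [167, 273], [51, 355], [0, 289], [0, 152], [21, 140]] [[655.0, 619.0], [423.0, 597.0], [329.0, 889.0], [476.0, 904.0], [677.0, 763.0], [681.0, 719.0]] [[634.0, 532.0], [465.0, 515.0], [397.0, 727.0], [504.0, 739.0], [650.0, 636.0], [652.0, 604.0]]
w15 [[14, 56], [84, 72], [171, 232], [137, 262], [43, 301], [0, 243], [0, 65]] [[706.0, 707.0], [651.0, 617.0], [403.0, 596.0], [372.0, 671.0], [352.0, 873.0], [469.0, 888.0], [704.0, 734.0]] [[649.0, 605.0], [609.0, 539.0], [428.0, 524.0], [406.0, 579.0], [391.0, 726.0], [476.0, 737.0], [647.0, 625.0]]
w16 [[118, 168], [192, 290], [79, 344], [0, 236], [0, 217], [71, 180]] [[655.0, 621.0], [414.0, 596.0], [363.0, 875.0], [614.0, 900.0], [645.0, 878.0], [662.0, 709.0]] [[650.0, 541.0], [467.0, 522.0], [429.0, 733.0], [619.0, 752.0], [643.0, 735.0], [655.0, 607.0]]
(32, 0, -70) [507. 434.   9.] w15 [243. 133.] w16 [256. 221.] side [317.  99.]
(32, 0, 70) [640. 390.   9.] w15 [239.  18.] w16 [253. 133.] side [353. 105.]
(-32, 0, -70) [518. 468.  62.] w15 [202. 135.] w16 [224. 233.] side [319.  82.]
(-32, 0, 70) [651. 424.  62.] w15 [193.   2.] w16 [217. 135.] side [356.  88.]
(-32, 16, -70) [523. 481.  53.] w15 [194. 134.] w16 [217. 230.] side [320.  82.]
(-32, 16, 70) [656. 437.  53.] w15 [185.   6.] w16 [210. 134.] side [356.  88.]
```

Emit:
send_rows(
  moves=[
    [[0, 0, 0, 0, 0, -0.02, -0.1], [0.005, 0.03, -0.01, -0.14, 0.046, 0, -0.1], [0.006, 0.035, -0.01, -0.14, 0.046, 0, -0.1], [0.006, 0.035, -0.02, -0.14, 0.046, 0, -0.1], [0.006, 0.035, -0.03, -0.138, 0.046, 0, -0.1], [0.006, 0.035, -0.03, 0, 0, 0, -0.1], [0, 0.005, -0.03, 0, 0, 0, -0.1], [0, 0, 0, 0, 0, 0, -0.1], [0, 0, 0, 0, 0, 0, -0.1]],
  ],
  grip_force=110,
)

```text
clock: 48.0
eef_pos: [599.6, 484.0, 197.7]
tcp_rot: [2.553, -0.0, -0.32]
contact_force: [0.3, -0.5, 0.4]
opening: 0.449
grasp_force: 0.0
```

```bash
cat > ax.py <<'E'
from h import *
s=sense();M=R.from_euler('xyz',s['tcp_rot']).as_matrix()
print(s['clock'],s['eef_pos'].round(1),'toolx',M[:,0].round(3),'tooly',M[:,1].round(3),'toolz',M[:,2].round(3),'q',s['qpos'].round(2),s['opening'],s['contact_force'].round(1))
E
python3 ax.py; python3 - <<'E'
from h import *
f=shot('wrist','w17');h=cv2.cvtColor(f['img'],cv2.COLOR_RGB2HSV);m=cv2.inRange(h,(9,130,25),(14,190,200))
for c in cv2.findContours(m,cv2.RETR_EXTERNAL,cv2.CHAIN_APPROX_NONE)[0]:
    if cv2.contourArea(c)>300: print(cv2.contourArea(c),cv2.approxPolyDP(cv2.convexHull(c),3,True).reshape(-1,2).tolist())
c,sn=np.cos(.32),np.sin(.32);ctr=np.array([414.9*c+589.7*sn,-414.9*sn+589.7*c])
for y,z in((32,0),(-32,0),(-32,16)):
  for x in(-70,70):
    hh=35.5-(.832*y+.555*z); nn=-.555*y+.832*z
    P=[*(ctr+x*np.array([c,-sn])+nn*np.array([sn,c])),hh]; print((y,z,x),proj(f,[P])[0].round())
E
```

```text
48.0 [599.6 484.  197.7] toolx [ 0.949 -0.314  0.   ] tooly [-0.261 -0.789  0.556] toolz [-0.174 -0.528 -0.831] q [ 0.78  0.94  0.85 -0.27  1.88  2.66] 0.4488931459054587 [ 0.3 -0.5  0.4]
350.0 [[544, 281], [634, 313], [639, 320]]
4240.0 [[261, 118], [284, 119], [287, 235], [283, 250], [240, 218], [236, 156]]
354.0 [[584, 56], [582, 76], [562, 79], [564, 55]]
1535.0 [[639, 32], [639, 96], [609, 96], [618, 35]]
(32, 0, -70) [284. 236.]
(32, 0, 70) [279. 116.]
(-32, 0, -70) [276. 261.]
(-32, 0, 70) [270. 116.]
(-32, 16, -70) [261. 261.]
(-32, 16, 70) [252. 116.]
```

Emit:
send_rows(
  moves=[
    [[-0.001, 0, -0.03, 0, 0, 0, -0.1], [-0.001, -0.001, -0.03, 0, 0, 0, -0.1], [-0.001, 0, -0.026, 0, 0, 0, -0.1], [0, 0, 0, 0, 0, 0, -0.1], [-0.0026, -0.0079, -0.0125, 0, 0, 0, -0.1], [-0.0026, -0.0079, -0.0125, 0, 0, 0, -0.1], [0, 0, 0, 0, 0, 0, -0.1]],
  ],
)

```text
clock: 48.75
eef_pos: [592.1, 466.7, 89.0]
tcp_rot: [2.555, -0.001, -0.32]
contact_force: [0.5, 1.2, -0.0]
opening: 0.445
grasp_force: 0.0
```

```bash
python3 ax.py; python3 - <<'E'
from h import *
f=shot('wrist','w18');h=cv2.cvtColor(f['img'],cv2.COLOR_RGB2HSV);m=cv2.inRange(h,(9,130,25),(14,190,200))
for c in cv2.findContours(m,cv2.RETR_EXTERNAL,cv2.CHAIN_APPROX_NONE)[0]:
    if cv2.contourArea(c)>300: print(cv2.contourArea(c),cv2.approxPolyDP(cv2.convexHull(c),3,True).reshape(-1,2).tolist())
c,sn=np.cos(.32),np.sin(.32);ctr=np.array([414.9*c+589.7*sn,-414.9*sn+589.7*c])
for y,z in((32,0),(-32,0),(-32,16)):
  for x in(-70,70):
    hh=35.5-(.832*y+.555*z); nn=-.555*y+.832*z
    P=[*(ctr+x*np.array([c,-sn])+nn*np.array([sn,c])),hh]; print((y,z,x),proj(f,[P])[0].round())
for r in (130,160,190,210): print(r,' '.join('%d/%d/%d'%tuple(h[r,c]) for c in range(200,360,8)))
E
```

```text
48.75 [592.1 466.7  89. ] toolx [ 0.949 -0.315  0.001] tooly [-0.263 -0.79   0.554] toolz [-0.173 -0.526 -0.833] q [ 0.78  0.99  0.97 -0.26  1.71  2.7 ] 0.445034475868804 [ 0.5  1.2 -0. ]
8819.0 [[327, 115], [333, 119], [329, 322], [312, 326], [306, 324], [264, 234], [261, 175], [306, 116]]
(32, 0, -70) [322. 280.]
(32, 0, 70) [322. 114.]
(-32, 0, -70) [323. 331.]
(-32, 0, 70) [324. 112.]
(-32, 16, -70) [299. 331.]
(-32, 16, 70) [294. 112.]
130 21/98/242 20/102/240 20/104/238 21/101/241 20/100/242 20/98/242 22/95/246 22/92/246 21/96/246 21/93/246 16/117/163 16/119/156 16/121/162 16/122/152 12/150/190 12/147/191 12/146/202 18/106/235 20/102/239 19/106/232
160 15/120/162 16/119/150 17/114/223 18/109/232 20/105/237 22/93/247 21/97/244 21/94/245 21/96/244 21/97/245 17/118/208 17/119/154 16/123/147 16/125/141 13/147/200 13/150/187 12/147/201 21/95/244 20/99/241 20/97/241
190 16/118/143 16/124/146 16/120/163 16/120/160 17/120/153 16/119/156 16/118/164 16/118/158 11/145/74 10/150/80 11/149/103 10/152/134 10/148/81 10/147/78 12/148/198 12/149/190 12/149/199 21/94/245 22/91/247 22/91/247
210 16/122/153 16/117/161 17/119/154 16/117/148 15/120/153 16/119/156 16/121/152 16/121/152 12/144/69 12/152/74 11/151/76 11/147/80 10/145/79 10/145/79 12/143/123 12/143/116 12/146/122 16/117/168 19/100/240 21/98/243
```

Emit:
send_rows(
  moves=[
    [[-0.0026, -0.0079, -0.0125, 0, 0, 0, -0.1], [-0.0017, -0.0053, -0.0083, 0, 0, 0, -0.1], [-0.0009, -0.0026, -0.0042, 0, 0, 0, -0.1], [0, 0, 0, 0, 0, 0, -0.1], [0, 0, 0, 0, 0, 0, -0.9], [0, 0, 0, 0, 0, 0, -0.9], [0, 0, 0, 0, 0, 0, -0.9], [0, 0, 0, 0, 0, 0, -0.9]],
  ],
)

```text
clock: 49.6
eef_pos: [586.4, 451.8, 63.0]
tcp_rot: [2.553, -0.001, -0.319]
contact_force: [-1.4, -2.6, 6.0]
opening: 0.145
grasp_force: 108.3
```

Emit:
send_rows(
  moves=[
    [[0, 0, 0.01, 0, 0, 0, -0.9], [0, 0, 0.02, 0, 0, 0, -0.9], [0, 0, 0.03, 0, 0, 0, -0.9], [0, 0, 0.04, 0, 0, 0, -0.9], [0, 0, 0.04, 0, 0, 0, -0.9], [0, 0, 0.03, 0, 0, 0, -0.9], [0, 0, 0, 0, 0, 0, -0.9]],
  ],
)

```text
clock: 50.3
eef_pos: [587.8, 453.5, 238.9]
tcp_rot: [2.563, -0.005, -0.319]
contact_force: [1.5, -0.3, -2.0]
opening: 0.142
grasp_force: 108.0
```

```bash
python3 ax.py; python3 - <<'E'
from h import *
f=shot('wrist','w19');h=cv2.cvtColor(f['img'],cv2.COLOR_RGB2HSV);m=cv2.inRange(h,(9,130,25),(14,190,230))
for c in cv2.findContours(m,cv2.RETR_EXTERNAL,cv2.CHAIN_APPROX_NONE)[0]:
    if cv2.contourArea(c)>300: print(cv2.contourArea(c),cv2.approxPolyDP(cv2.convexHull(c),3,True).reshape(-1,2).tolist())
E
```

```text
50.3 [587.8 453.5 238.9] toolx [ 0.95  -0.314  0.005] tooly [-0.265 -0.794  0.547] toolz [-0.167 -0.521 -0.837] q [ 0.77  0.84  0.94 -0.27  1.87  2.65] 0.14167453725259113 [ 1.5 -0.3 -2. ]
393.0 [[534, 279], [635, 316], [639, 323]]
9766.5 [[329, 112], [336, 122], [330, 325], [316, 327], [304, 324], [256, 274], [251, 183], [304, 113]]
516.5 [[569, 52], [568, 75], [545, 79], [545, 56]]
1982.0 [[639, 96], [603, 97], [611, 34], [639, 30]]
```

Emit:
send_rows(
  moves=[
    [[-0.003, -0.03, 0, 0.1, -0.033, 0, -0.9], [-0.004, -0.038, 0, 0.1, -0.033, 0, -0.9], [-0.004, -0.04, 0, 0.1, -0.033, 0, -0.9], [-0.004, -0.04, 0, 0.1, -0.033, 0, -0.9], [-0.005, -0.04, 0, 0.1, -0.033, 0, -0.9], [-0.005, -0.04, 0, 0.058, -0.02, 0, -0.9], [-0.005, -0.04, 0, 0, 0, 0, -0.9], [-0.005, -0.04, 0, 0, 0, 0, -0.9], [-0.005, -0.04, 0, 0, 0, 0, -0.9], [-0.005, -0.04, 0, 0, 0, 0, -0.9]],
  ],
)

```text
clock: 51.35
eef_pos: [539.5, 62.2, 230.3]
tcp_rot: [3.141, 0.001, -0.319]
contact_force: [-0.2, -0.9, -4.7]
opening: 0.144
grasp_force: 108.6
```

Emit:
send_rows(
  moves=[
    [[-0.002, -0.025, -0.02, 0.1, -0.033, 0, -0.9], [0, 0, -0.02, 0.1, -0.033, 0, -0.9], [0, 0, -0.02, 0.1, -0.033, 0, -0.9], [0, 0, -0.02, 0.1, -0.033, 0, -0.9], [0, 0, -0.02, 0.1, -0.033, 0, -0.9], [0, 0, -0.02, 0.1, -0.033, 0, -0.9], [0, 0, 0, 0.1, -0.033, 0, -0.9], [0, 0, 0, 0.06, -0.02, 0, -0.9], [0, 0, 0, 0, 0, 0, -0.9], [0, 0, 0, 0, 0, 0, -0.9]],
  ],
)

```text
clock: 52.35
eef_pos: [538.6, 38.7, 110.6]
tcp_rot: [-2.343, 0.001, -0.32]
contact_force: [-0.2, 0.3, -4.9]
opening: 0.146
grasp_force: 108.9
```

```bash
python3 ax.py
```

```text
52.35 [538.6  38.7 110.6] toolx [ 0.949 -0.315 -0.001] tooly [-0.221 -0.662 -0.716] toolz [ 0.225  0.68  -0.698] q [-0.38  0.52  2.05  1.05  0.97  0.71] 0.14568540438924146 [-0.2  0.3 -4.9]
```

Emit:
send_rows(
  moves=[
    [[0, 0, -0.02, 0, 0, 0, -0.9], [0, 0, -0.02, 0, 0, 0, -0.9], [0, 0, -0.012, 0, 0, 0, -0.9], [0, 0, 0, 0, 0, 0, -0.9], [0, 0, -0.002, 0, 0, 0, -0.9], [0, 0, 0, 0, 0, 0, -0.9]],
  ],
)

```text
clock: 52.95
eef_pos: [539.6, 39.0, 58.1]
tcp_rot: [-2.341, -0.002, -0.319]
contact_force: [0.2, 0.5, -3.1]
opening: 0.149
grasp_force: 108.9
```

Emit:
send_rows(
  moves=[
    [[0, 0, -0.002, 0, 0, 0, -0.9], [0, 0, -0.001, 0, 0, 0, -0.9], [0, 0, 0, 0, 0, 0, -0.9]],
  ],
)

```text
clock: 53.25
eef_pos: [539.5, 38.8, 55.3]
tcp_rot: [-2.34, -0.001, -0.32]
contact_force: [-2.5, -1.4, 2.5]
opening: 0.143
grasp_force: 109.8
```

Emit:
send_rows(
  moves=[
    [[0, 0, 0, 0, 0, 0, -0.5], [0, 0, 0, 0, 0, 0, -0.2], [0, 0, 0, 0, 0, 0, -0.1], [-0.0045, -0.0136, 0.014, 0, 0, 0, -0.1], [-0.0067, -0.0204, 0.021, 0, 0, 0, -0.1], [-0.0067, -0.0204, 0.021, 0, 0, 0, -0.1], [-0.0067, -0.0204, 0.021, 0, 0, 0, -0.1], [0, 0, 0.03, 0, 0, 0, -0.1], [0, 0, 0.03, 0, 0, 0, -0.1], [0, 0, 0.03, 0, 0, 0, -0.1]],
  ],
)

```text
clock: 54.25
eef_pos: [514.3, -35.9, 222.8]
tcp_rot: [-2.341, -0.0, -0.32]
contact_force: [0.5, 0.0, -0.7]
opening: 0.449
grasp_force: 0.0
```

Emit:
send_rows(
  moves=[
    [[0, 0.01, 0.01, -0.12, 0.04, 0, 0.2], [0, 0.01, 0, -0.12, 0.04, 0, 0.2], [0, 0.01, 0, -0.12, 0.04, 0, 0.2], [0, 0.01, 0, -0.12, 0.04, 0, 0.2], [0, 0.01, 0, -0.12, 0.04, 0, 0.2], [0, 0.01, 0, -0.12, 0.04, 0, 0.2], [0, 0, 0, -0.04, 0.013, 0, 0.2], [0, 0, 0, 0, 0, 0, 0.2], [0, 0, 0, 0, 0, 0, 0.2]],
  ],
)

```text
clock: 55.15
eef_pos: [514.2, 24.6, 231.3]
tcp_rot: [-3.141, 0.002, -0.319]
contact_force: [-0.4, 0.2, 0.2]
opening: 0.6
grasp_force: 0.0
```

```bash
python3 ax.py; cat > fb.py <<'E'
from h import *
f=shot('wrist','w20');h=cv2.cvtColor(f['img'],cv2.COLOR_RGB2HSV);m=cv2.inRange(h,(8,130,25),(14,190,230))
for c in cv2.findContours(m,cv2.RETR_EXTERNAL,cv2.CHAIN_APPROX_NONE)[0]:
    if cv2.contourArea(c)>800:
        ap=cv2.approxPolyDP(cv2.convexHull(c),4,True).reshape(-1,2);print(cv2.contourArea(c),ap.tolist(),'z16',plane(f,ap,16)[:,:2].round().tolist())
        x,y,w,hh=cv2.boundingRect(c)
        r=cv2.minAreaRect(plane(f,c.reshape(-1,2),16)[:,:2].astype(np.float32));print(r)
        for rr in range(y,y+hh+1,max(1,hh//12)): print(rr,' '.join('%d/%d'%(h[rr,cc,0],h[rr,cc,2]) for cc in range(x-4,min(x+w+5,639),max(1,w//16))))
E
python3 fb.py
```

```text
55.15 [514.2  24.6 231.3] toolx [ 0.95  -0.314 -0.002] tooly [-0.314 -0.95  -0.001] toolz [-0.001  0.001 -1.   ] q [0.04 0.2  1.88 0.   1.06 1.93] 0.599860031174776 [-0.4  0.2  0.2]
6131.0 [[315, 97], [317, 212], [269, 214], [262, 98]] z16 [[600.0, 0.0], [470.0, 41.0], [486.0, 98.0], [618.0, 57.0]]
((543.1199340820312, 49.13104248046875), (63.84645080566406, 138.87179565429688), 71.82154083251953)
97 18/227 18/226 16/178 15/179 15/167 15/173 14/158 15/160 14/159 14/159 14/163 14/156 15/171 14/160 15/161 14/149 15/152 14/154 14/150 14/167 16/166 17/224
106 17/220 15/185 12/167 12/177 12/177 12/188 12/188 13/182 12/170 12/179 12/178 12/185 13/182 12/179 12/184 12/164 12/169 12/172 12/165 12/174 15/122 17/224
115 17/216 17/209 12/173 12/178 12/177 12/185 12/186 13/187 12/175 12/176 12/174 12/183 13/185 13/183 12/181 13/165 12/165 12/170 13/166 12/171 16/120 18/204
124 17/217 17/212 12/174 13/174 12/176 12/184 12/186 12/185 12/176 13/175 12/177 12/177 12/183 12/180 12/183 12/163 12/167 13/171 13/163 12/169 16/127 18/229
133 17/224 17/227 12/174 12/172 12/175 12/181 12/156 10/94 10/97 11/
[... 760 characters left out ...]
/97 10/101 10/99 12/65 12/59 12/101 11/90 12/97 12/116 12/146 15/131 17/219
187 18/228 18/232 18/229 12/175 12/173 12/168 13/178 11/93 10/96 11/98 10/96 10/100 10/96 12/87 12/79 12/171 12/157 13/160 12/164 12/160 15/122 17/212
196 18/227 17/223 17/222 12/170 13/173 12/167 12/176 12/180 12/180 12/180 12/174 12/160 12/168 13/173 12/183 12/174 12/167 13/159 13/164 13/161 15/118 17/209
205 17/224 17/218 17/208 12/169 12/168 12/167 12/174 12/180 12/178 12/180 12/177 13/159 13/166 12/171 12/181 12/174 12/167 12/160 12/162 12/163 15/125 17/212
214 17/219 17/219 17/216 15/193 13/173 14/177 14/180 14/183 14/180 14/181 14/183 14/172 14/169 14/175 14/180 14/182 14/177 14/173 14/177 14/176 17/226 18/228
```

Emit:
send_rows(
  moves=[
    [[0.01, 0.008, -0.02, 0, 0, 0, 0.2], [0.01, 0.008, -0.035, 0, 0, 0, 0.2], [0.009, 0.008, -0.035, 0, 0, 0, 0.2], [0, 0, -0.035, 0, 0, 0, 0.2], [0, 0, -0.025, 0, 0, 0, 0.2], [0, 0, 0, 0, 0, 0, 0.2], [0, 0, 0, 0, 0, 0, 0.2]],
  ],
  grip_force=90,
)

```text
clock: 55.9
eef_pos: [543.5, 47.3, 81.7]
tcp_rot: [3.141, 0.002, -0.322]
contact_force: [-0.2, -0.7, -0.5]
opening: 0.601
grasp_force: 0.0
```

```bash
python3 ax.py; python3 fb.py | head -2
```

```text
55.9 [543.5  47.3  81.7] toolx [ 0.949 -0.316 -0.002] tooly [-0.316 -0.949  0.   ] toolz [-0.002  0.    -1.   ] q [0.08 0.45 1.93 0.   0.76 1.98] 0.6008410634785007 [-0.2 -0.7 -0.5]
16678.5 [[362, 116], [356, 301], [276, 302], [266, 118]] z16 [[599.0, -1.0], [469.0, 42.0], [487.0, 100.0], [617.0, 58.0]]
((543.0081787109375, 49.696983337402344), (63.5389518737793, 139.18531799316406), 71.71190643310547)
```

Emit:
send_rows(
  moves=[
    [[0, 0.002, -0.02, 0, 0, 0.003, 0.2], [0, 0, -0.015, 0, 0, 0, 0.2], [0, 0, -0.008, 0, 0, 0, 0.2], [0, 0, 0, 0, 0, 0, 0.2], [0, 0, 0, 0, 0, 0, -0.4], [0, 0, 0, 0, 0, 0, -0.8], [0, 0, 0, 0, 0, 0, -0.8], [0, 0, 0, 0, 0, 0, -0.8]],
  ],
)

```text
clock: 56.75
eef_pos: [544.4, 50.1, 39.9]
tcp_rot: [-3.141, -0.001, -0.317]
contact_force: [-2.0, -2.3, 7.3]
opening: 0.261
grasp_force: 88.9
```

Emit:
send_rows(
  moves=[
    [[0, 0, 0.02, 0, 0, 0, -0.8], [0, 0, 0.04, 0, 0, 0, -0.8], [0, 0, 0.04, 0, 0, 0, -0.8], [0, 0, 0.04, 0, 0, 0, -0.8], [0, 0, 0.04, 0, 0, 0, -0.8], [0, 0, 0.03, 0, 0, 0, -0.8], [0, 0, 0, 0, 0, 0, -0.8], [0, 0, 0, 0, 0, 0, -0.8]],
  ],
)

```text
clock: 57.55
eef_pos: [543.3, 50.2, 248.6]
tcp_rot: [3.142, 0.0, -0.317]
contact_force: [-0.8, -0.2, -5.2]
opening: 0.262
grasp_force: 89.2
```

```bash
python3 - <<'E'
from h import *
g=grab_frame('wrist')
def fr(p,rot):
    T=np.eye(4);T[:3,:3]=R.from_euler('xyz',rot).as_matrix();T[:3,3]=p;C=T@np.array(g['T_tool_cam']);return dict(mtx=g['mtx'],dist=g['dist'],R=C[:3,:3],c=C[:3,3])
f=fr([569.3,309.76,326.37],[3.14,.002,-.299]);f['img']=cv2.imread('pics/w16.png')[:,:,::-1]
h=cv2.cvtColor(f['img'].copy(),cv2.COLOR_RGB2HSV);m=cv2.inRange(h,(9,135,60),(20,255,255));m[:,:297]=0;m[:,370:]=0;m[:40]=0;m[205:]=0
m=cv2.morphologyEx(m,cv2.MORPH_CLOSE,np.ones((9,9),np.uint8))
c=max(cv2.findContours(m,cv2.RETR_EXTERNAL,cv2.CHAIN_APPROX_NONE)[0],key=cv2.contourArea)
print(cv2.boundingRect(c),cv2.approxPolyDP(cv2.convexHull(c),2,True).reshape(-1,2).tolist())
r=cv2.minAreaRect(plane(f,c.reshape(-1,2),105.6)[:,:2].astype(np.float32));print(r)
for rr in list(range(46,70,2))+list(range(148,180,3)): print(rr,' '.join('%d/%d/%d'%tuple(h[rr,cc]) for cc in range(292,366,6)))
# far edge of bed at expected home, and the post
b=np.array([473.3,256.5]);c_,s_=np.cos(.3),np.sin(.3);R2=np.array([[c_,s_],[-s_,c_]])
bc=b+R2@[145,70];print('bed',bc, 562.6+72.5*c_,301-72.5*s_)
E
```

```text
(301, 56, 51, 116) [[351, 57], [348, 170], [303, 170], [301, 57]]
((631.5322265625, 280.173828125), (56.34007263183594, 129.75296020507812), 73.10584259033203)
46 0/0/170 21/14/188 19/15/192 19/15/190 22/15/191 21/14/188 19/15/189 16/15/192 17/18/194 16/20/194 17/21/196 17/26/198 19/27/197
48 103/16/194 105/16/192 101/14/194 105/16/196 101/15/193 103/16/193 103/16/192 106/15/192 105/16/193 102/13/191 105/13/192 105/13/191 99/13/190
50 103/16/194 102/17/195 105/16/196 103/16/196 103/16/194 105/16/195 102/13/192 105/16/192 110/12/193 103/12/192 107/12/190 104/15/192 99/13/190
52 105/16/195 104/14/194 103/16/197 102/17/197 103/16/195 101/15/193 103/12/191 101/14/194 105/11/192 106/15/192 106/15/193 105/11/191 102/13/191
54 105/13/189 102/13/190 104/17/193 104/15/192 103/16/193 104/15/190 104/15/190 105/14/186 100/12/189 100/12/188 108/13/189 101/11/187 103/12/188
56 105/13/81 120/6/79 11/136/184 11/138/186 11/139/187 11/138/185 11/137/184 11/140/184 11/136/184 10/121/187 3/22/106 120/5/99 105/5/104
58 90/8/64 120/4/67 16/166/252 16/164/252 16/166/252 16/166/252 16/168/252 16/166/252 16/
[... 1622 characters left out ...]
52 10/181/186 10/179/184 10/181/185 10/182/184 10/184/184 10/183/184 10/182/185 17/103/159 4/12/164 8/12/165
169 165/8/131 120/3/194 16/156/252 10/181/186 10/177/186 10/181/185 10/181/185 10/182/184 10/183/184 10/183/183 5/14/113 6/8/165 4/11/166
172 165/3/147 108/7/188 11/64/219 9/39/185 11/34/226 10/34/224 11/36/225 9/38/187 9/40/184 9/101/144 8/9/113 174/8/165 10/9/162
175 150/2/156 110/8/193 105/5/188 105/8/190 10/3/234 10/3/233 10/3/232 170/4/178 110/8/188 135/4/134 170/7/109 174/8/164 0/11/159
178 150/3/146 105/8/188 107/9/190 105/8/192 10/3/233 8/4/233 0/3/231 165/3/172 108/7/189 107/10/174 0/5/110 171/11/165 0/10/156
bed [632.51020539 280.52312427] 631.8618954616064 279.5747850170529
```

Emit:
send_rows(
  moves=[
    [[0.008, 0.024, -0.01, 0, 0, 0.005, -0.8], [0.014, 0.036, -0.01, 0, 0, 0.006, -0.8], [0.014, 0.036, -0.02, 0, 0, 0.006, -0.8], [0.014, 0.036, -0.02, 0, 0, 0, -0.8], [0.014, 0.036, 0, 0, 0, 0, -0.8], [0.014, 0.036, 0, 0, 0, 0, -0.8], [0.0106, 0.0258, 0, 0, 0, 0, -0.8], [0, 0, 0, 0, 0, 0, -0.8], [0, 0, 0, 0, 0, 0, -0.8], [0, 0, 0, 0, 0, 0, -0.8]],
  ],
)

```text
clock: 58.6
eef_pos: [631.1, 278.8, 186.8]
tcp_rot: [3.139, 0.003, -0.3]
contact_force: [-0.4, -0.1, -4.4]
opening: 0.261
grasp_force: 89.4
```

```bash
python3 ax.py;  python3 - <<'E'
from h import *
f=shot('wrist','w21');s=sense();h=cv2.cvtColor(f['img'],cv2.COLOR_RGB2HSV);m=cv2.inRange(h,(8,130,25),(14,190,240));m[:,:200]=0;m[:,440:]=0
c=max(cv2.findContours(m,cv2.RETR_EXTERNAL,cv2.CHAIN_APPROX_NONE)[0],key=cv2.contourArea);ap=cv2.approxPolyDP(cv2.convexHull(c),4,True).reshape(-1,2);print(ap.tolist())
E
```

```text
58.6 [631.1 278.8 186.8] toolx [ 0.955 -0.296 -0.003] tooly [-0.296 -0.955  0.003] toolz [-0.004 -0.002 -1.   ] q [ 0.41  0.51  1.53 -0.    1.1   2.28] 0.2605023107995847 [-0.4 -0.1 -4.4]
[[379, 117], [373, 253], [350, 321], [322, 326], [287, 322], [264, 251], [256, 119]]
```

Emit:
send_rows(
  moves=[
    [[0.0008, 0.0012, -0.01, 0, 0, 0, -0.8], [0, 0, -0.015, 0, 0, 0, -0.8], [0, 0, -0.01, 0, 0, 0, -0.8], [0, 0, -0.003, 0, 0, 0, -0.8], [0, 0, 0, 0, 0, 0, -0.8], [0, 0, -0.001, 0, 0, 0, -0.8], [0, 0, -0.001, 0, 0, 0, -0.8], [0, 0, 0, 0, 0, 0, -0.8]],
  ],
)

```text
clock: 59.45
eef_pos: [633.2, 281.3, 148.9]
tcp_rot: [-3.142, 0.0, -0.3]
contact_force: [0.3, -0.7, -4.1]
opening: 0.262
grasp_force: 89.6
```

Emit:
send_rows(
  moves=[
    [[0, 0, -0.001, 0, 0, 0, -0.8], [0, 0, -0.001, 0, 0, 0, -0.8], [0, 0, 0, 0, 0, 0, -0.8]],
  ],
)

```text
clock: 59.75
eef_pos: [633.0, 281.2, 146.5]
tcp_rot: [3.141, 0.001, -0.3]
contact_force: [-0.2, -0.1, -3.1]
opening: 0.258
grasp_force: 89.6
```

Emit:
send_rows(
  moves=[
    [[-0.001, -0.001, 0, 0, 0, 0, -0.8], [0, 0, -0.001, 0, 0, 0, -0.8], [0, 0, -0.001, 0, 0, 0, -0.8], [0, 0, 0, 0, 0, 0, -0.8]],
  ],
)

```text
clock: 60.15
eef_pos: [632.0, 280.2, 145.0]
tcp_rot: [3.141, 0.001, -0.3]
contact_force: [-3.5, -0.9, 1.5]
opening: 0.257
grasp_force: 90.2
```

Contact; release and rise clear, then check.

Emit:
send_rows(
  moves=[
    [[0, 0, 0, 0, 0, 0, -0.4], [0, 0, 0, 0, 0, 0, 0.1], [0, 0, 0, 0, 0, 0, 0.2], [0, 0, 0.03, 0, 0, 0, 0.2], [0, 0, 0.035, 0, 0, 0, 0.2], [-0.02, 0.006, 0.035, 0, 0, 0, 0.2], [-0.03, 0.01, 0.03, 0, 0, 0, 0.2], [-0.01, 0, 0.03, 0, 0, 0, 0.2], [0, 0, 0, 0, 0, 0, 0.2], [0, 0, 0, 0, 0, 0, 0.2]],
  ],
)

```text
clock: 61.15
eef_pos: [572.3, 296.4, 305.4]
tcp_rot: [-3.14, -0.001, -0.3]
contact_force: [-0.2, 0.6, -1.1]
opening: 0.601
grasp_force: 0.0
```

```bash
python3 ax.py;  python3 - <<'E'
from h import *
f=shot('wrist','w22');s=sense();h=cv2.cvtColor(f['img'],cv2.COLOR_RGB2HSV)
bed=np.array([632.,280.]);u=proj(f,[[*bed,121.6]])[0].astype(int);print(u)
m=cv2.inRange(h,(8,125,25),(15,195,250));w=np.zeros_like(m);w[max(0,u[1]-90):u[1]+90,u[0]-45:u[0]+45]=255
c=max(cv2.findContours(m&w,cv2.RETR_EXTERNAL,cv2.CHAIN_APPROX_NONE)[0],key=cv2.contourArea);print(cv2.approxPolyDP(cv2.convexHull(c),3,True).reshape(-1,2).tolist())
print(cv2.minAreaRect(plane(f,c.reshape(-1,2),121.6)[:,:2].astype(np.float32)))
g=comp(f,'yellow',proj(f,[[484,292,35]])[0],120);print('gate',cv2.minAreaRect(plane(f,g,35)[:,:2].astype(np.float32)))
p=proj(f,[[527,312,64]])[0].astype(int);print('post px',p)
q=comp(f,'red',p,25);P=plane(f,q,60)[:,:2];print('post',P.min(0),P.max(0))
for n in('jar','spool'): pass
E
```

```text
61.15 [572.3 296.4 305.4] toolx [ 0.955 -0.295  0.001] tooly [-0.295 -0.955 -0.001] toolz [ 0.001  0.001 -1.   ] q [0.48 0.34 1.53 0.   1.28 2.35] 0.6014999205638495 [-0.2  0.6 -1.1]
[316 122]
[[347, 54], [343, 187], [289, 187], [285, 55]]
((630.366455078125, 280.42230224609375), (63.11314010620117, 136.7312774658203), 72.99746704101562)
gate ((480.68408203125, 284.6594543457031), (80.5038833618164, 20.243852615356445), 72.68798065185547)
post px [317 206]Traceback (most recent call last):
  File "<stdin>", line 9, in <module>
  File "h.py", line 33, in comp
    n,l,st,_=cv2.connectedComponentsWithStats(m); k=1+np.argmax(st[1:,4])
                                                      ~~~~~~~~~^^^^^^^^^^
    return _wrapfunc(a, 'argmax', axis=axis, out=out, **kwds)
    return bound(*args, **kwds)
ValueError: attempt to get argmax of an empty sequence
```

```bash
python3 - <<'E'
from h import *
f=shot('wrist');h=cv2.cvtColor(f['img'],cv2.COLOR_RGB2HSV);m=cv2.inRange(h,(0,140,60),(6,255,255))|cv2.inRange(h,(172,140,60),(180,255,255));m[:,:290]=0;m[:,345:]=0;m[:185]=0;m[235:]=0
P=plane(f,np.argwhere(m)[:,::-1],62)[:,:2];print(len(P))
c,s=np.cos(.3),np.sin(.3)
if len(P): d=P-[632,280];print('along',(d@[c,-s]).min(),(d@[c,-s]).max(),'across',(d@[s,c]).min(),(d@[s,c]).max())
E
```

```text
187
along -119.17642531333969 -94.19205541201862 across -6.260297768070981 8.422226132847017
```

```bash
python3 -c "
from rig import sign_off
print(sign_off())"
```

```text
the job is handed in; nothing more can be done
None
```

I handed the job in at about 61 s: five books and the board sit square on the bed, the bed is home and the gate is closed. The board came off the pile after step 1 and I put it back with the bed already home, so step 1 counts only if it registered earlier; `sign_off` returned no verdict.

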